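Clear the lamp repair bench

ROBOT

A 6-joint arm with a two-finger parallel gripper is mounted at the origin on the work surface. World frame = base frame: x ahead of the robot, y to its left, z up, the work surface at z = 0. Lengths are in mm, angles in rad, forces in N, time in s.
With the tool pointing down it reaches from about 300 to 775 mm from the base axis. Payload 14.6 kg.
Tool frame: the origin (TCP) lies midway between the tips of the shut fingers; the grasp point (between the pads) lies 19 mm behind it (manip.grasp_offset is the distance from the TCP to the grasp point, in mm); z points along the fingers, y is the line along which they close (so a half turn about z gives the same grasp; the last joint's range is limited). The gripper opens to 94 mm and grips with 3 to 60 N. Pads are 16 mm wide; open, the fingers measure 119 mm over their backs; the gripper's body (75 mm by 177 mm) begins 78 mm behind the grasp point.
Start: joints at [1.039, 0.3, 1.521, -0, 1.321, -0.067], TCP at [246.53, 491.642, 205.446] pointing down, gripper open.
Joint ranges: [-3.03, 3.03], [-0.79, 2.21], [0.23, 2.52], [-1.04, 4.18], [0, 3.07], [-2.55, 2.55]. Speed limits (rad/s): [2.22, 2.22, 2.57, 3.14, 3.14, 3.14].

INTERFACE

Orientations are given as [roll, pitch, yaw] about the fixed x, y, z axes, in that order (R = Rz(yaw) Ry(pitch) Rx(roll)).
In Python, from cell import manip, viewer gives the robot as it stands. The module is installed in compiled form; this text tells all that it offers.
- The arm moves only by the tool move_arm, never from a script. Its argument "moves" is a list of rows, each a list of 4 numbers: the shift along the tool's x, y, z in m, then the turn about the tool's z in rad. A call has 1 to 12 rows; each row is the pose to reach, as a shift and turn from the pose commanded when the call began, along the tool's axes at that moment; what a row does not reach only later rows make up. A row lasts 1/10 s, in which the tool goes at most 50 mm and 8.59 degrees, less where a joint would pass 70% of its speed; a pose out of reach is approached as far as the arm can. A call with a gripper value outside its range is refused whole. "jaw" is the finger opening in m, from 0 to 0.094, set as the call begins (left out, the last holds). The fingers move at their own pace and stop on an object; "squeeze" is the grip in N (left out, the last holds). Time passes only in rows, so rows that repeat a pose let the fingers close. It gives the time, the measured TCP pose, the force, the opening and the grip force at its end, in the units of the state.
- manip.read_state(): the state, without advancing time (a new reading comes with each control period).
- viewer.camera(name): name is "side" or "top" or "wrist"; returns a dict with "frame" (480x640x3 uint8, blue, green, red), "z_map" (480x640 float32, mm along the optical axis (not along the pixel's ray), 0 where there is no reading), "fx", "fy", "cx", "cy" (pixels), "origin" and "orientation" of the camera in the world. Camera axes: x right, y down, z forward; pixel columns grow to the right and rows downward; lengths in mm; the calibration is good to about 2 mm. A picture is of the moment at which its call begins.
- manip.sign_off(): hands the job in; it is judged then, once.
The state is a dict: "clock": time; "joints": joint angles; "qd": joint speeds; "effort": joint torques, N m; "eef_pos": TCP position; "eef_rot": TCP orientation; "wrist_force": force on the tool from outside, world axes, zero at the start; "moment": the same for the moment, N m; "finger_gap": finger opening in mm; "finger_force": force on a finger pad.
Only numpy, scipy, OpenCV 4.12 (cv2) and the standard library are available. Lean on these libraries where they do the work, as an engineer would, in place of code of your own. Each camera call takes 0.05 s, during which the arm holds its last target. There are 200 camera calls.

TASK

Clear up the repair bench: lay the lamp parts flat in a centred stack on the dark steel dish, yellow shell first, the green LED board on it and the orange lens on top; stand every screwdriver blade-down in the pockets of the blue tool block; and hang the headset by its crown pad over the steel bar, one ear cup on each side, hanging free. Leave the flux tin, phone, bottle, tape and bulb where they are.

Things in the scene. Friction and masses are not known exactly. Their poses are not given: they have to be found in the camera images.
- dish: fixed flat round dark steel assembly dish without a rim, 110 mm across, 10 mm high; origin at the centre of its underside, so its top is 10 mm above the origin
- shell: yellow round back shell of a small lamp, solid disc 66 mm across and 14 mm thick; origin at the centre of its underside, z up
- board: green round LED board with white LEDs, solid disc 60 mm across and 8 mm thick; origin at the centre of its underside, z up
- lens: orange round lens of the lamp, solid disc 66 mm across and 10 mm thick; origin at the centre of its underside, z up
- caddy: fixed blue tool block standing on the bench, 56 (x) x 232 (y) x 70 (z) mm, with a row of four square pockets open at the top, each 24 mm wide and 62 mm deep (floor 8 mm above the bench), centred at y = -87, -29, 29 and 87 mm along it; origin at the centre of its underside, -x is its front
- driver1: screwdriver with red handle, lying on the bench (absent in some starts); square-section handle 26 x 26 x 80 mm, then a round steel blade 6 mm thick and 70 mm long; origin on the axis at the middle of the handle, x axis points along the driver to the blade's tip, y and z across the handle; mass 40 to 100 g, near the origin
- driver1_blade (a point): middle of the blade of the red-handled screwdriver, on its axis, 75 mm from the middle of the handle and 35 mm from the tip
- driver2: screwdriver with blue handle, lying on the bench (absent in some starts); square-section handle 26 x 26 x 80 mm, then a round steel blade 6 mm thick and 70 mm long; origin on the axis at the middle of the handle, x axis points along the driver to the blade's tip, y and z across the handle; mass 40 to 100 g, near the origin
- driver2_blade (a point): middle of the blade of the blue-handled screwdriver, on its axis, 75 mm from the middle of the handle and 35 mm from the tip
- driver3: screwdriver with black handle, lying on the bench (absent in some starts); square-section handle 26 x 26 x 80 mm, then a round steel blade 6 mm thick and 70 mm long; origin on the axis at the middle of the handle, x axis points along the driver to the blade's tip, y and z across the handle; mass 40 to 100 g, near the origin
- driver3_blade (a point): middle of the blade of the black-handled screwdriver, on its axis, 75 mm from the middle of the handle and 35 mm from the tip
- headset: rigid black wireless headset standing upright on its two ear cups, 160 mm wide (along its x), 50 mm deep (y), 129 mm high; an arched band joins the cups, with a red crown pad at its top 44 (x) x 20 (y) x 16 (z) mm, from 113 to 129 mm above the origin, to be pinched across its y; inner faces of the cups 110 mm apart; origin at bench level midway between the cups, z up
- headset_crown (a point): middle of the underside of the headset's crown pad, where it rests on a bar: 113 mm above the headset's origin
- rail_mid (a point): middle of the fixed level steel bar (12 mm thick, 160 mm long between its two posts): on the bar's axis, 165 mm or so above the bench; y runs along the bar
- tin: bystander to be left alone: small brass flux tin, 40 mm across, 22 mm high; origin at the centre of its underside
- phone: bystander to be left alone: black phone lying flat, 148 x 72 x 9 mm; origin at the centre of its underside
- bottle: bystander to be left alone: clear bottle with paper label, 56 mm across, 160 mm high; origin at the centre of its underside
- tape: bystander to be left alone: yellow tape roll lying flat, 70 mm across, 18 mm high; origin at the centre of its underside
- bulb: bystander to be left alone: white lamp bulb standing on its base, 54 mm across, 66 mm high; origin at the centre of its underside
Mind the look-alikes: they are no part of the job. Of the things that look like the driver2, take the one that is farthest to the robot's right at the start.

How it is judged:
By the outcome, as a careful person would: the job done as asked, in the order asked, and still so for the second after the job is handed in, with the robot touching nothing.
Of driver1, driver2, driver3 only 2 to 3 are there at a start; the rules pass over those that are not, and their reading is None.
At some moment in a run one of lens, driver1 may be knocked a few centimetres aside while the robot is not near it.
It also fails if it takes over 210 s, if anything falls off the work surface, if the arm or the gripper's body presses on something with over 40 N, if the wrist force passes 120 N, or if a joint passes its speed limit or range.

## Working session

There is one attempt and no reset: what is moved stays moved. The work goes in short steps, Python scripts to look and compute and a tool call to move; the robot and the scene stay as the last step left them, time stands still between calls to the robot, and variables do not carry over. Pictures are saved under pics/ and viewed, at most 14 in all, crops included, and the job is handed in when it is done.

Besides the shell and the picture viewer there is one more tool, called after "Call:" as name(argument=value, ...) on one line, values as JSON. move_arm: Moves the arm, as the interface text tells. Its arguments: {"type":"object","properties":{"moves":{"type":"array"},"jaw":{"type":"number"},"squeeze":{"type":"number"}},"required":["moves"]}

```bash
mkdir -p pics
cat > h.py <<'E'
import numpy as np, cv2
from scipy.spatial.transform import Rotation as R
from cell import manip, viewer
def cloud(c):
    z=c["z_map"].astype(float); v,u=np.indices(z.shape)
    p=np.stack([(u-c["cx"])/c["fx"]*z,(v-c["cy"])/c["fy"]*z,z],-1)
    o=np.array(c["orientation"],float)
    Rm=o if o.shape==(3,3) else (R.from_euler('xyz',o).as_matrix() if o.size==3 else R.from_quat(o).as_matrix())
    w=p@Rm.T+np.array(c["origin"]); w[z==0]=np.nan
    return w
E
python3 - <<'E'
from h import *
print(manip.read_state())
for n in ("top","side"):
    c=viewer.camera(n); cv2.imwrite(f"pics/{n}0.png",c["frame"]); np.save(f"{n}0.npy",cloud(c))
    print(n,c["origin"],c["orientation"],c["fx"],c["cx"],c["cy"])
    w=cloud(c); print(w[240,320],w[100,100],w[400,500])
E
```

```text
{'clock': 0.0, 'joints': array([ 1.03943411e+00,  3.00457354e-01,  1.52159462e+00,  1.38009827e-05,
        1.32072883e+00, -6.65888558e-02]), 'qd': array([-2.01328636e-05,  4.11624809e-04, -2.06100276e-04, -1.91895057e-03,
       -4.53583952e-04,  8.33152646e-05]), 'effort': array([ 5.34827086e-05, -5.31811917e+01, -3.52742350e+01,  7.08591426e-02,
        2.43961997e-02, -7.54084249e-05]), 'eef_pos': array([246.3747621 , 491.42216779, 204.88815504]), 'eef_rot': array([-3.14040802e+00, -9.23972172e-05,  2.67681581e+00]), 'wrist_force': array([0.0728334 , 0.11124048, 0.45204537]), 'moment': array([-0.00836043,  0.0434803 , -0.03785567]), 'finger_force': 0.0, 'finger_gap': 94.12811287034499}
top [ 423.49542159   26.78891447 1150.89112163] [-3.0839172   0.00977047 -1.57615438] 444.43495026952206 318.0723619591446 237.88319645816816
[484.3939312   32.69986017   1.65912359] [794.03071957 525.70083836 173.98930423] [  75.92709348 -421.07038476   -1.43301426]
side [  377.7211721  -1163.86582428  1256.94677475] [-2.32683046e+00 -1.28176199e-03 -8.98868459e-02] 580.7230831629728 316.59017745083264 233.57011645191787
[504.51830886 109.13108064  23.6861752 ] [-45.27523135 164.99140395 503.1140443 ] [ 839.97050834 -527.33785611  119.44679936]
```

View pics/top0.png

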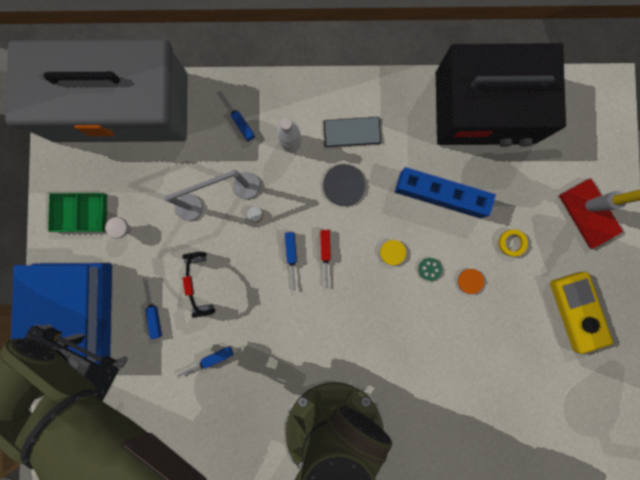

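View pics/side0.png

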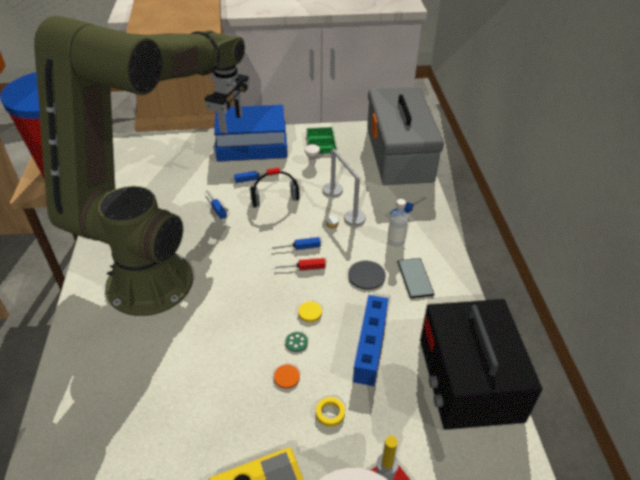

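Top view (pixels): the look-alike blue drivers are at (291,250), (242,125), (153,322) and (218,357). The farthest to the robot's right is (291,250). The other things:

- red driver (326,250); no black driver seen
- shell (393,252), where the tape ring (514,242) could be mistaken for it
- board (430,269) and lens (471,281)
- dish (344,185) and caddy (445,192)
- headset, pad at (188,286)
- bar from (168,198) to (236,174)

Next I'll check one close crop and measure.

```bash
cat >> h.py <<'E'
def mask(fr,w,col,zr,box):
    hsv=cv2.cvtColor(fr,cv2.COLOR_BGR2HSV).astype(int); h,s,v=hsv[...,0],hsv[...,1],hsv[...,2]
    m={'yellow':(h>18)&(h<35)&(s>120),'green':(h>45)&(h<95)&(s>60),'orange':(h>4)&(h<18)&(s>150),
       'red':((h<5)|(h>172))&(s>130),'blue':(h>100)&(h<130)&(s>120),'any':h>=0}[col]
    u0,v0,u1,v1=box; b=np.zeros_like(m); b[v0:v1,u0:u1]=1
    return m&b&(w[...,2]>zr[0])&(w[...,2]<zr[1])
def rect(P):
    P=np.asarray(P[:,:2],np.float32); (c,s,a)=cv2.minAreaRect(P); return np.round(c,1),np.round(s,1),round(a,1)
E
python3 - <<'E'
from h import *
fr=cv2.imread("pics/top0.png"); w=np.load("top0.npy")
cv2.imwrite("pics/crop0.png",cv2.resize(fr[140:320,160:460],None,fx=2.6,fy=2.6,interpolation=cv2.INTER_CUBIC))
for n,c,zr,b in [("shell","yellow",(5,40),(370,230,415,275)),("board","green",(2,40),(410,250,450,290)),("lens","orange",(2,40),(450,260,495,300)),
  ("red","red",(5,50),(310,220,340,300)),("blue","blue",(5,50),(280,220,305,300)),("pad","red",(80,160),(175,265,205,305)),("caddy","blue",(62,80),(385,160,505,225)),
  ("dish","any",(6,20),(318,160,370,210)),("bar","any",(145,190),(155,160,250,215)),("hs","any",(20,160),(170,240,225,330))]:
    m=mask(fr,w,c,zr,b); P=w[m]; print(n,len(P),np.round(np.median(P,0),1),np.round(np.percentile(P[:,2],[5,95]),1),rect(P))
# table plane
m=mask(fr,w,"any",(-15,15),(250,220,500,330)); print(np.nanmedian(w[300:330,300:400,2]),np.nanmedian(w[210:225,400:480,2]),np.nanmedian(w[150:160,280:320,2]),np.nanmedian(w[320:340,200:240,2]))
E
```

```text
shell 508 [ 452.  -153.7   14.1] [10.4 17.9] (array([ 452.1, -153.5]), array([62.2, 61.5]), 89.7)
board 300 [ 408.1 -248.3    8.2] [ 4.6 11.2] (array([ 408.6, -247.8]), array([56.1, 55.2]), 41.3)
lens 501 [ 377.1 -351.4    9.7] [ 6.  13.1] (array([ 377.1, -351.8]), array([63.1, 61. ]), 89.8)
red 277 [470.4  19.9  26.2] [22.6 29.6] (array([470.5,  18.7]), array([22.8, 76.2]), 89.7)
blue 282 [463.3 108.5  25.8] [22.1 29.8] (array([463.5, 108. ]), array([77.2, 24.2]), 4.3)
pad 156 [376.  336.6 129. ] [125.6 132. ] (array([375.4, 337.2]), array([47., 19.]), 7.4)
caddy 1775 [ 598.6 -278.6   69.9] [65.7 73.2] (array([ 599.2, -278.5]), array([231.9,  54.9]), 72.8)
dish 1359 [629.  -30.1  10.2] [ 7.  13.9] (array([631. , -30.3]), array([114. , 109.1]), 3.7)
bar 461 [600.4 294.8 169.5] [160.9 173.4] (array([600.7, 297. ]), array([ 15.8, 175.7]), 20.9)
hs 759 [375.9 333.2  62.8] [ 34.5 130.2] (array([376. , 336.6]), array([159.5,  49.5]), 9.2)
0.12369886413102904 0.42895968260415884 0.18623803716604925 0.4220798282541409
```

View pics/crop0.png

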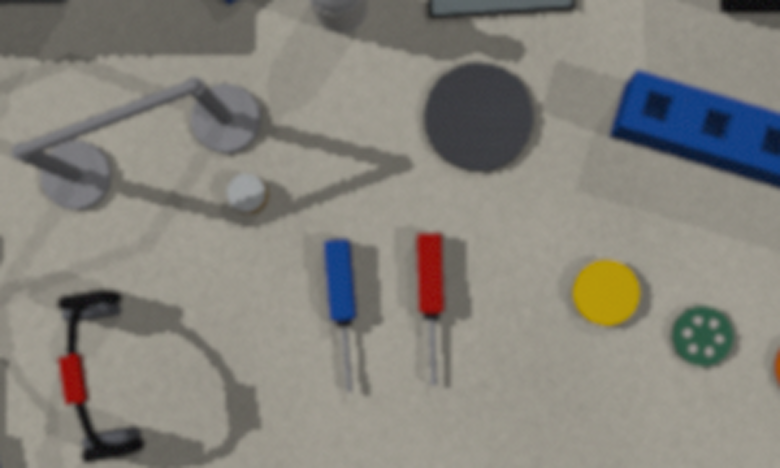

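Crop confirms the red and blue drivers with blades toward the robot (−x), and no black one. Next I'll refine positions and work out the first reach.

```bash
cat >> h.py <<'E'
def go(x,y,z,yawdeg=None):
    s=manip.read_state(); p=np.array(s["eef_pos"]); yw=s["eef_rot"][2]
    Rm=R.from_euler('xyz',s["eef_rot"]).as_matrix(); d=Rm.T@(np.array([x,y,z])-p)
    t=0 if yawdeg is None else -((np.radians(yawdeg)-yw+np.pi)%(2*np.pi)-np.pi)
    print(f"to ({x:.1f},{y:.1f},{z:.1f}): d={np.round(d/1000,4)} turn={t:.3f}")
def st():
    s=manip.read_state(); print("t",round(s["clock"],2),"p",np.round(s["eef_pos"],1),"yaw",np.round(np.degrees(s["eef_rot"]),1),"gap",round(s["finger_gap"],1),"q",np.round(s["joints"],2),"F",np.round(s["wrist_force"],1),s["finger_force"])
E
python3 - <<'E'
from h import *
fr=cv2.imread("pics/top0.png"); w=np.load("top0.npy")
for n,b,zr in [("bottle",(270,110,305,155),(100,175)),("bulb",(243,203,266,224),(40,80)),("phone",(318,112,386,150),(4,20)),("tin?",(100,210,130,240),(5,100)),("postL",(165,185,210,225),(20,190)),("postR",(225,165,265,200),(20,190))]:
    P=w[mask(fr,w,"any",zr,b)]; print(n,len(P),np.round(np.median(P,0),1),rect(P))
# dish by dark grey colour
g=fr.max(2); m=(g<75); m2=np.zeros_like(m); m2[160:212,318:372]=m[160:212,318:372]
n,l,s,c=cv2.connectedComponentsWithStats(m2.astype(np.uint8)); i=1+np.argmax(s[1:,4]); P=w[l==i]; print("dish",s[i],np.round(np.nanmean(P,0),1),rect(P))
for n,c,zr,b in [("shell","yellow",(5,40),(370,230,415,275)),("board","green",(2,40),(410,250,450,290)),("lens","orange",(2,40),(450,260,495,300))]:
    print(n,np.round(np.mean(w[mask(fr,w,c,zr,b)],0),1))
# pockets: deep/dark pixels inside the caddy
a=np.radians(72.8); u=np.array([np.cos(a),np.sin(a)]); 
m=mask(fr,w,"any",(-20,58),(385,160,505,225)); P=w[m]; q=(P[:,:2]-[599,-278.5]); L=q@u; T=q@[-u[1],u[0]]
k=(abs(T)<18)&(abs(L)<112)
for t in (-87,-29,29,87):
    kk=k&(abs(L-t)<16); print(t,kk.sum(),L[kk].mean() if kk.any() else None,T[kk].mean() if kk.any() else None)
P=w[mask(fr,w,"any",(150,185),(170,170,238,200))];P=P[np.abs(P[:,2]-169)<8]; v=cv2.fitLine(P[:,:2].astype(np.float32),cv2.DIST_HUBER,0,.01,.01).ravel(); print("bar",v,np.degrees(np.arctan2(v[1],v[0])),np.percentile(P[:,2],[25,50,75]))
st(); go(452,-153.7,60,150)
E
```

```text
bottle 403 [734.7 105.2 116.1] (array([739. , 106.5]), array([45.6, 53.6]), 11.2)
bulb 0 [nan nan nan] (array([0., 0.]), array([0., 0.]), 0.0)
phone 1578 [768.1 -52.6   9.3] (array([771.8, -50.5]), array([ 98.3, 174.4]), 0.3)
tin? 515 [518.9 537.9  62.1] (array([528.3, 556.7]), array([98.2, 72.2]), 88.0)
postL 343 [577.6 360.8 167.5] (array([588.4, 331.8]), array([ 15.8, 101.6]), 22.3)
postR 186 [624.3 220.6 151.1] (array([625.1, 229.7]), array([15.4, 33.3]), 24.8)
dish [ 324  165   41   41 1310] [626.6 -30.   10.2] (array([620.5, -26. ]), array([81.3, 89.9]), 51.8)
shell [ 452.2 -153.6   14.1]
board [ 408.2 -247.9    8.1]
lens [ 377.4 -351.     9.7]
-87 74 -96.23910450423095 -8.385108997233687
-29 78 -37.389802292796645 -9.183960088834121
29 78 21.915000927499932 -10.115537502964111
87 79 81.347858230863 -10.734226789686799
bar [ 3.5343358e-01 -9.3545961e-01  6.0187427e+02  2.9095587e+02] -69.30252 [168.10888233 169.69826244 171.34781468]
t 0.1 p [246.4 491.4 205. ] yaw [-179.9   -0.   153.4] gap 94.2 q [ 1.04  0.3   1.52  0.    1.32 -0.07] F [ 0.8 -0.1 -0.9] 0.0
to (452.0,-153.7,60.0): d=[-0.473  -0.4844  0.1454] turn=0.059
  return _methods._mean(a, axis=axis, dtype=dtype,
  ret = um.true_divide(
```

Call:
move_arm(moves=[[-0.473,-0.484,0,0],[-0.473,-0.484,0,0],[-0.473,-0.484,0,0],[-0.473,-0.484,0,0],[-0.473,-0.484,0,0],[-0.473,-0.484,0,0],[-0.473,-0.484,0,0],[-0.473,-0.484,0,0],[-0.473,-0.484,0.02,0],[-0.473,-0.484,0.05,0],[-0.473,-0.484,0.1,0],[-0.473,-0.484,0.14,0]], jaw=0.094, squeeze=25)

```text
clock: 1.3
eef_pos: [424.7, -66.3, 139.2]
eef_rot: [3.141, 0.003, 2.676]
wrist_force: [1.8, 0.7, 0.7]
finger_gap: 94.0
finger_force: 0.0
```

Run:
```python
from h import *
c=viewer.camera("wrist"); cv2.imwrite("pics/w1.png",c["frame"]); w=cloud(c); st()
c=viewer.camera("top"); wt=cloud(c); fr=c["frame"]
st()
P=wt[mask(fr,wt,"yellow",(5,40),(370,230,415,275))]; print("top shell",np.mean(P,0))
m=mask(cv2.imread("pics/w1.png"),w,"yellow",(5,40),(0,0,640,480)); print("wrist shell",m.sum(),np.nanmean(w[m],0))
go(452,-153.7,4)
```

```text
t 1.35 p [423.5 -69.2 133.8] yaw [-179.9   -0.2  153.2] gap 93.8 q [-0.25  0.11  1.93 -0.    1.11 -1.35] F [-3.3  1.7 -7.3] 0.0
t 1.4 p [422.8 -66.8 135.6] yaw [-179.9   -0.3  153.1] gap 93.7 q [-0.24  0.11  1.93 -0.    1.11 -1.34] F [0.6 0.4 1. ] 0.0
top shell [ 477.30805879 -160.52354492   13.71656325]
wrist shell 3376 [ 451.10181784 -146.91275751   13.22238898]
to (452.0,-153.7,4.0): d=[-0.066  -0.0641  0.1313] turn=0.000
```

View pics/w1.png

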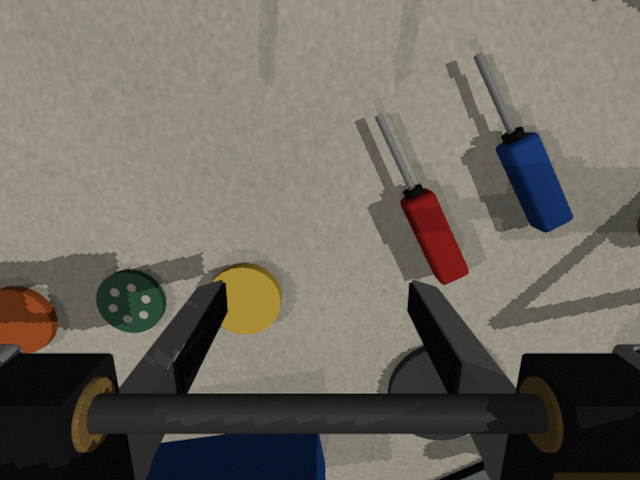

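Call:
move_arm(moves=[[-0.066,-0.064,0.03,0],[-0.066,-0.064,0.06,0],[-0.066,-0.064,0.08,0],[-0.066,-0.064,0.1,0],[-0.066,-0.064,0.12,0],[-0.066,-0.064,0.131,0],[-0.066,-0.064,0.131,0],[-0.066,-0.064,0.131,0]])

```text
clock: 2.2
eef_pos: [454.7, -150.5, 8.9]
eef_rot: [3.142, 0.001, 2.677]
wrist_force: [-0.5, -0.0, -0.4]
finger_gap: 94.3
finger_force: 0.0
```

Call:
move_arm(moves=[[0.001,-0.004,0.005,0],[0.001,-0.004,0.005,0],[0.001,-0.004,0.005,0]])

```text
clock: 2.5
eef_pos: [451.6, -153.9, 3.4]
eef_rot: [3.142, 0.0, 2.677]
wrist_force: [-0.2, 0.2, -0.2]
finger_gap: 94.0
finger_force: 0.0
```

Call:
move_arm(moves=[[0,0,0,0],[0,0,0,0],[0,0,0,0],[0,0,0,0],[0,0,0,0],[0,0,0,0]], jaw=0.05)

```text
clock: 3.1
eef_pos: [451.6, -153.8, 3.1]
eef_rot: [3.142, 0.0, 2.677]
wrist_force: [0.4, 0.8, 0.7]
finger_gap: 65.6
finger_force: 25.0
```

Run:
```python
from h import *
st(); go(629.5,-30.2,70); go(629.5,-30.2,14.5)
```

```text
t 3.1 p [ 451.6 -153.8    3.1] yaw [180.    0.  153.4] gap 65.6 q [-0.41  0.42  1.89  0.    0.82 -1.51] F [0.4 0.8 0.7] 25.00010848045349
to (629.5,-30.2,70.0): d=[-0.1037  0.1902 -0.0669] turn=0.000
to (629.5,-30.2,14.5): d=[-0.1037  0.1902 -0.0114] turn=0.000
```

Call:
move_arm(moves=[[0,0,-0.04,0],[0,0,-0.07,0],[-0.025,0.045,-0.07,0],[-0.05,0.09,-0.07,0],[-0.075,0.135,-0.07,0],[-0.09,0.165,-0.07,0],[-0.1,0.185,-0.07,0],[-0.104,0.19,-0.07,0],[-0.104,0.19,-0.06,0],[-0.104,0.19,-0.04,0],[-0.104,0.19,-0.03,0],[-0.104,0.19,-0.03,0]])

```text
clock: 4.3
eef_pos: [628.2, -31.3, 31.3]
eef_rot: [-3.14, -0.003, 2.676]
wrist_force: [-0.2, 0.5, -0.5]
finger_gap: 65.3
finger_force: 25.0
```

Run:
```python
from h import *
fr=cv2.imread("pics/top0.png"); w=np.load("top0.npy")
g=cv2.cvtColor(cv2.resize(fr[155:215,312:376],None,fx=8,fy=8,interpolation=cv2.INTER_CUBIC),cv2.COLOR_BGR2GRAY)
c=cv2.HoughCircles(g,cv2.HOUGH_GRADIENT,1,500,param1=120,param2=20,minRadius=150,maxRadius=190); print(c)
u,v=c[0,0,:2]/8-.44+[312,155]; print(u,v)
K=viewer.camera("top")
Rm=R.from_euler('xyz',K["orientation"]).as_matrix(); d=Rm@[(u-K["cx"])/K["fx"],(v-K["cy"])/K["fy"],1]
o=np.array(K["origin"]); print("dish",o+d*(10-o[2])/d[2])
S=viewer.camera("side"); w=cloud(S); fr=S["frame"]; m=(fr.max(2)<90)&(w[...,2]>5)&(w[...,2]<16)&(np.hypot(w[...,0]-629,w[...,1]+30)<70); print("side",m.sum(),rect(w[m]))
st(); go(629.5,-30.2,13.5)
```

```text
NoneTraceback (most recent call last):
  File "<stdin>", line 5, in <module>
TypeError: 'NoneType' object is not subscriptable
```

Run:
```python
from h import *
fr=cv2.imread("pics/top0.png")
K=viewer.camera("top"); Rm=R.from_euler('xyz',K["orientation"]).as_matrix(); o=np.array(K["origin"])
sub=cv2.resize(cv2.cvtColor(fr[155:215,312:376],cv2.COLOR_BGR2GRAY),None,fx=8,fy=8,interpolation=cv2.INTER_CUBIC)
t,b=cv2.threshold(sub,0,255,cv2.THRESH_BINARY_INV+cv2.THRESH_OTSU)
for th in (t,t-10):
    b=((sub<th)*255).astype(np.uint8); b=cv2.morphologyEx(b,cv2.MORPH_OPEN,np.ones((60,60)))
    cs,_=cv2.findContours(b,cv2.RETR_EXTERNAL,cv2.CHAIN_APPROX_NONE); e=cv2.fitEllipse(max(cs,key=cv2.contourArea))
    u,v=np.array(e[0])/8-.44+[312,155]; d=Rm@[(u-K["cx"])/K["fx"],(v-K["cy"])/K["fy"],1]
    print(th,u,v,np.array(e[1])/8,"dish",o+d*(10-o[2])/d[2])
st(); go(629.5,-30.2,13.5)
```

```text
109.0 344.7223649597168 185.1341901397705 [42.2775116  45.40273285] dish [625.74594497 -32.11298016  10.        ]
99.0 344.4520707702637 185.0452352142334 [41.8855896  43.82706451] dish [625.98305957 -31.41597713  10.        ]
t 4.35 p [628.9 -31.2  32.6] yaw [-1.800e+02 -1.000e-01  1.533e+02] gap 65.3 q [-0.11  0.66  1.43 -0.    1.06 -1.21] F [-0.   0.2 -0.3] 24.99985635280609
to (629.5,-30.2,13.5): d=[-0.0001  0.0011  0.0191] turn=0.000
```

Call:
move_arm(moves=[[0.001,0,0.01,0],[0.001,0,0.016,0],[0.001,0,0.019,0],[0.001,0,0.019,0],[0.001,0,0.0195,0]])

```text
clock: 4.85
eef_pos: [628.9, -30.1, 13.8]
eef_rot: [3.141, 0.0, 2.677]
wrist_force: [-0.5, 0.6, -0.3]
finger_gap: 65.6
finger_force: 25.0
```

Call:
move_arm(moves=[[0.001,0,0.001,0],[0.001,0,0.001,0]])

```text
clock: 5.05
eef_pos: [628.4, -29.7, 13.2]
eef_rot: [3.141, 0.001, 2.677]
wrist_force: [2.2, -1.2, 1.9]
finger_gap: 65.7
finger_force: 25.0
```

Call:
move_arm(moves=[[0,0,0,0],[0,0,0,0],[0,0,0,0],[0,0,-0.02,0],[0,0,-0.06,0],[0,0,-0.09,0],[0.05,-0.04,-0.09,0],[0.1,-0.09,-0.09,0],[0.1,-0.14,-0.09,0],[0.1,-0.19,-0.09,0],[0.1,-0.24,-0.09,0],[0.1,-0.24,-0.09,0]], jaw=0.094)

```text
clock: 6.25
eef_pos: [429.2, -201.5, 102.8]
eef_rot: [-3.141, 0.0, 2.675]
wrist_force: [0.9, -0.4, -0.3]
finger_gap: 94.4
finger_force: 0.0
```

```bash
cat >> h.py <<'E'
def seen(names):
    c=viewer.camera("top"); w=cloud(c); fr=c["frame"]; cv2.imwrite("pics/last.png",fr)
    D={"shell":("yellow",(18,34),(320,160,370,210)),"board":("green",(2,40),(405,245,455,295)),"lens":("orange",(2,40),(440,250,510,320)),
      "red":("red",(12,50),(295,215,365,300)),"blue":("blue",(12,50),(275,215,312,300))}
    for n in names:
        P=w[mask(fr,w,*D[n])]
        if len(P)>30: print(n,len(P),np.round(P.mean(0),1),rect(P))
    return fr,w
E
python3 - <<'E'
from h import *
seen(["shell","board","lens","red","blue"]); st(); go(408.2,-247.9,4)
E
```

```text
shell 517 [628.7 -31.   24. ] (array([629., -31.]), array([63.7, 64. ]), 43.1)
red 279 [470.3  19.7  26.2] (array([470.5,  18.7]), array([22.8, 76.1]), 89.7)
blue 278 [464.  107.9  25.9] (array([463.5, 107.9]), array([77.4, 23.4]), 5.5)
t 6.3 p [ 428.4 -203.4  102.8] yaw [-180.     0.   153.2] gap 94.2 q [-0.52  0.25  1.84 -0.    1.05 -1.62] F [-0.  -1.  -0.5] 0.0
to (408.2,-247.9,4.0): d=[-0.002  -0.0488  0.0988] turn=0.000
```

Call:
move_arm(moves=[[-0.002,-0.03,0.02,0],[-0.002,-0.049,0.05,0],[-0.002,-0.049,0.08,0],[-0.002,-0.049,0.095,0],[-0.002,-0.049,0.099,0],[-0.002,-0.049,0.099,0],[-0.002,-0.049,0.099,0]])

```text
clock: 7.0
eef_pos: [411.3, -244.2, 4.5]
eef_rot: [-3.141, 0.001, 2.677]
wrist_force: [0.1, 0.3, 0.6]
finger_gap: 94.2
finger_force: 0.0
```

Call:
move_arm(moves=[[0.001,-0.0047,0.0012,0],[0.001,-0.0047,0.0012,0]])

```text
clock: 7.2
eef_pos: [407.7, -248.3, 2.9]
eef_rot: [-3.141, 0.001, 2.677]
wrist_force: [-0.3, -0.4, 0.8]
finger_gap: 94.1
finger_force: 0.0
```

Call:
move_arm(moves=[[0,0,0,0],[0,0,0,0],[0,0,0,0],[0,0,0,0],[0,0,0,0],[0,0,0,0]], jaw=0.05)

```text
clock: 7.8
eef_pos: [407.8, -247.8, 2.4]
eef_rot: [3.142, -0.0, 2.677]
wrist_force: [0.3, -0.7, 0.2]
finger_gap: 59.0
finger_force: 25.0
```

Run:
```python
from h import *
st(); go(628.4,-30,27)
```

```text
t 7.8 p [ 407.8 -247.8    2.4] yaw [180.   -0.  153.4] gap 59.0 q [-0.62  0.43  1.89  0.    0.82 -1.73] F [ 0.3 -0.7  0.2] 25.000128149986267
to (628.4,-30.0,27.0): d=[-0.0996  0.2936 -0.0246] turn=0.000
```

Call:
move_arm(moves=[[0,0,-0.04,0],[0,0,-0.07,0],[-0.02,0.045,-0.08,0],[-0.035,0.09,-0.08,0],[-0.05,0.135,-0.08,0],[-0.065,0.18,-0.08,0],[-0.08,0.225,-0.08,0],[-0.095,0.265,-0.08,0],[-0.1,0.285,-0.08,0],[-0.1,0.2935,-0.065,0],[-0.1,0.2935,-0.05,0],[-0.1,0.2935,-0.04,0]])

```text
clock: 9.0
eef_pos: [627.1, -31.0, 39.8]
eef_rot: [-3.14, -0.003, 2.676]
wrist_force: [0.0, 0.4, -0.3]
finger_gap: 59.3
finger_force: 25.0
```

Call:
move_arm(moves=[[0,0,0.005,0],[0,0,0.01,0],[0,0,0.012,0],[0,0,0.012,0]])

```text
clock: 9.4
eef_pos: [628.7, -30.6, 30.5]
eef_rot: [3.142, 0.0, 2.676]
wrist_force: [0.6, 0.2, 0.1]
finger_gap: 59.1
finger_force: 25.0
```

Call:
move_arm(moves=[[0,0,0.002,0],[0,0,0.0035,0],[0,0,0.0038,0],[0,0,0.0038,0]])

```text
clock: 9.8
eef_pos: [628.7, -30.2, 26.6]
eef_rot: [3.142, 0.0, 2.677]
wrist_force: [-0.4, -0.6, -0.6]
finger_gap: 59.0
finger_force: 25.0
```

Call:
move_arm(moves=[[0,0,0,0],[0,0,0,0],[0,0,0,0],[0,0,-0.02,0],[0,0,-0.06,0],[0,0,-0.09,0],[0.05,-0.04,-0.09,0],[0.08,-0.09,-0.09,0],[0.08,-0.14,-0.09,0],[0.08,-0.19,-0.09,0],[0.08,-0.24,-0.09,0],[0.08,-0.24,-0.09,0]], jaw=0.094)

```text
clock: 11.0
eef_pos: [447.9, -211.8, 117.0]
eef_rot: [-3.141, 0.001, 2.674]
wrist_force: [0.3, 1.3, 0.4]
finger_gap: 94.2
finger_force: 0.0
```

Run:
```python
from h import *
fr,w=seen(["lens","red","blue"]); 
P=w[mask(fr,w,"green",(20,44),(320,160,370,210))]; print("board",len(P),P.mean(0),rect(P))
c=viewer.camera("wrist"); ww=cloud(c); m=mask(c["frame"],ww,"orange",(2,25),(0,0,640,480)); print("lens wrist",m.sum(),ww[m].mean(0) if m.any() else 0,rect(ww[m]) if m.any() else 0)
st(); go(377.4,-351.0,4)
```

```text
red 280 [470.   19.7  25.7] (array([469.3,  18.7]), array([22.8, 78.8]), 89.7)
blue 280 [464.3 107.9  26. ] (array([463.5, 107.9]), array([77.3, 23.8]), 4.5)
board 318 [630.43976716 -32.28643798  32.26413859] (array([630.8, -32.1]), array([56.6, 58. ]), 67.7)
lens wrist 5327 [ 376.09163219 -349.69890426    9.41715722] (array([ 395.1, -184.6]), array([402.5,  64.3]), 83.7)
t 11.1 p [ 448.7 -210.9  116.9] yaw [-180.     0.   153.2] gap 94.0 q [-0.51  0.28  1.77 -0.    1.09 -1.62] F [-0.  -0.1 -0.1] 0.0
to (377.4,-351.0,4.0): d=[ 0.0005 -0.1572  0.1129] turn=0.000
```

Call:
move_arm(moves=[[0,-0.045,0,0],[0,-0.09,0.02,0],[0,-0.13,0.05,0],[0,-0.157,0.075,0],[0,-0.157,0.1,0],[0,-0.157,0.108,0],[0,-0.157,0.108,0],[0,-0.157,0.108,0]])

```text
clock: 11.9
eef_pos: [380.3, -349.0, 9.6]
eef_rot: [-3.141, 0.001, 2.678]
wrist_force: [0.2, -0.6, -0.3]
finger_gap: 93.9
finger_force: 0.0
```

Run:
```python
from h import *
st(); go(377.4,-351.0,3)
```

```text
t 11.9 p [ 380.3 -349.     9.6] yaw [-1.800e+02  1.000e-01  1.534e+02] gap 93.9 q [-0.81  0.48  1.78  0.    0.88 -1.92] F [ 0.2 -0.6 -0.3] 0.0
to (377.4,-351.0,3.0): d=[ 0.0017 -0.0031  0.0066] turn=0.000
```

Call:
move_arm(moves=[[0.0017,-0.003,0.0065,0],[0.0017,-0.003,0.0065,0],[0.0017,-0.003,0.0065,0]])

```text
clock: 12.2
eef_pos: [376.5, -351.3, 2.4]
eef_rot: [-3.141, 0.0, 2.677]
wrist_force: [-0.7, 0.4, 0.3]
finger_gap: 93.9
finger_force: 0.0
```

Call:
move_arm(moves=[[0,0,0,0],[0,0,0,0],[0,0,0,0],[0,0,0,0],[0,0,0,0],[0,0,0,0]], jaw=0.05)

```text
clock: 12.8
eef_pos: [376.4, -351.2, 2.1]
eef_rot: [-3.142, 0.0, 2.677]
wrist_force: [0.7, -0.2, 1.0]
finger_gap: 65.2
finger_force: 25.0
```

Run:
```python
from h import *
st(); go(628.4,-30,35)
```

```text
t 12.8 p [ 376.4 -351.2    2.1] yaw [-180.     0.   153.4] gap 65.2 q [-0.82  0.49  1.79  0.    0.86 -1.93] F [ 0.7 -0.2  1. ] 25.00010222196579
to (628.4,-30.0,35.0): d=[-0.0813  0.4001 -0.0329] turn=0.000
```

Call:
move_arm(moves=[[0,0,-0.04,0],[0,0.02,-0.08,0],[-0.01,0.065,-0.09,0],[-0.02,0.11,-0.09,0],[-0.03,0.155,-0.09,0],[-0.04,0.2,-0.09,0],[-0.05,0.245,-0.09,0],[-0.06,0.29,-0.09,0],[-0.07,0.335,-0.09,0],[-0.08,0.375,-0.09,0],[-0.081,0.395,-0.08,0],[-0.081,0.4,-0.06,0]])

```text
clock: 14.0
eef_pos: [629.2, -28.1, 62.1]
eef_rot: [3.141, 0.002, 2.679]
wrist_force: [0.3, -0.5, -1.3]
finger_gap: 65.0
finger_force: 25.0
```

Call:
move_arm(moves=[[0,0,0.01,0],[0,0,0.018,0],[0,0,0.022,0],[0,0,0.022,0]])

```text
clock: 14.4
eef_pos: [627.8, -30.7, 40.0]
eef_rot: [-3.141, -0.0, 2.676]
wrist_force: [0.4, -0.5, -0.5]
finger_gap: 65.4
finger_force: 25.0
```

Run:
```python
from h import *
st(); go(628.4,-30,34.3)
```

```text
t 14.4 p [627.8 -30.7  40. ] yaw [-180.    -0.   153.3] gap 65.4 q [-0.11  0.64  1.43 -0.    1.07 -1.21] F [ 0.4 -0.5 -0.5] 24.999994039535522
to (628.4,-30.0,34.3): d=[-0.0002  0.0008  0.0057] turn=0.000
```

Call:
move_arm(moves=[[0,0.0008,0.003,0],[0,0.0008,0.005,0],[0,0.0008,0.0056,0],[0,0.0008,0.0056,0]])

```text
clock: 14.8
eef_pos: [628.4, -29.3, 34.5]
eef_rot: [-3.142, 0.0, 2.677]
wrist_force: [0.2, 0.2, -0.4]
finger_gap: 65.5
finger_force: 25.0
```

Call:
move_arm(moves=[[0,0,0,0],[0,0,0,0],[0,0,0,0],[0,0,-0.02,0],[0,0,-0.06,0],[0,0,-0.11,0],[0.04,0,-0.11,-0.1],[0.08,0,-0.11,-0.2],[0.12,0,-0.11,-0.33],[0.12,0,-0.11,-0.46],[0.12,0,-0.11,-0.465],[0.12,0,-0.11,-0.465]], jaw=0.094)

```text
clock: 16.0
eef_pos: [521.6, 24.4, 144.7]
eef_rot: [-3.142, 0.001, 3.138]
wrist_force: [-0.1, 0.5, -0.1]
finger_gap: 94.1
finger_force: 0.0
```

Run:
```python
from h import *
fr,w=seen(["red","blue"]); 
P=w[mask(fr,w,"orange",(30,54),(310,150,380,215))]; print("lens",len(P),P.mean(0) if len(P) else 0)
c=viewer.camera("side"); cv2.imwrite("pics/s2.png",c["frame"][200:440,220:480]); w=cloud(c); m=mask(c["frame"],w,"orange",(25,54),(320,200,420,300)); print("lens side",w[m].mean(0), np.percentile(w[m][:,2],[5,50,95]))
st(); go(504,19.7,8,180)
```

```text
red 63 [498.3  19.8  25.8] (array([498.3,  19.8]), array([20.4, 15.4]), 89.4)
lens 280 [642.43475449 -29.98787595  42.40324437]
lens side [627.78261964 -34.61452986  41.10108502] [33.82675517 41.77345321 46.66450214]
t 16.1 p [521.6  24.2 144.4] yaw [180.    0.  179.8] gap 94.1 q [-0.02  0.3   1.67  0.    1.17 -1.59] F [0.2 0.6 0. ] 0.0
to (504.0,19.7,8.0): d=[ 0.0176 -0.0046  0.1364] turn=-0.003
```

Call:
move_arm(moves=[[0.009,-0.0045,0.04,0],[0.009,-0.0045,0.08,0],[0.009,-0.0045,0.11,0],[0.009,-0.0045,0.13,0],[0.009,-0.0045,0.132,0],[0.009,-0.0045,0.132,0]], jaw=0.06)

```text
clock: 16.7
eef_pos: [512.4, 19.9, 12.6]
eef_rot: [3.142, -0.0, 3.14]
wrist_force: [1.0, -0.3, -0.0]
finger_gap: 59.7
finger_force: 0.0
```

Run:
```python
from h import *
fr,w=seen(["red","blue"]); S=viewer.camera("side"); ws=cloud(S); P=ws[mask(S["frame"],ws,"red",(3,35),(280,240,340,290))]; print("red side",len(P),np.percentile(P[:,0],[1,99]),P.mean(0),rect(P))
P=ws[mask(S["frame"],ws,"blue",(3,35),(280,225,330,262))]; print("blue side",len(P),np.percentile(P[:,0],[1,99]),P.mean(0),rect(P))
cv2.imwrite("pics/s3.png",cv2.resize(S["frame"][200:320,240:440],None,fx=3,fy=3))
st(); go(512,19.7,12,180)
```

```text
blue 176 [461.3 110.6  25.8] (array([463.7, 108.4]), array([76.9, 22.4]), 4.7)
red side 225 [433.15750404 501.18779046] [465.96678741  13.15303387  21.09363152] (array([465.8,  17.1]), array([70.8, 29. ]), 3.8)
blue side 184 [427.00573579 491.67924196] [458.14737988 101.90824459  21.30629403] (array([459.5, 104.4]), array([67.3, 30.7]), 4.4)
t 16.8 p [513.   19.9  13.6] yaw [-1.8e+02  1.0e-01  1.8e+02] gap 60.0 q [-0.03  0.47  1.79  0.    0.88 -1.6 ] F [-0.5 -0.1  0. ] 0.0
to (512.0,19.7,12.0): d=[ 0.001  -0.0002  0.0016] turn=-0.001
```

View pics/s3.png

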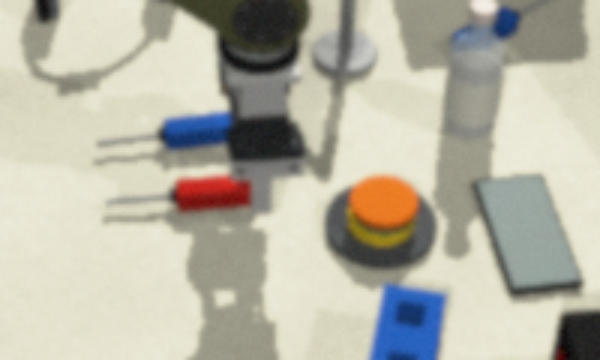

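The stack sits neatly on the dish, centred around (383,210) in the crop, and the fingers straddle the red handle's butt at (240,190). Closing lightly so the driver can swing down.

Call:
move_arm(moves=[[0.001,0,0.001,0],[0.001,0,0.001,0],[0.001,0,0.001,0],[0.001,0,0.001,0],[0.001,0,0.001,0],[0.001,0,0.001,0]], jaw=0.01, squeeze=3)

```text
clock: 17.4
eef_pos: [511.2, 20.0, 11.6]
eef_rot: [-3.142, 0.0, -3.141]
wrist_force: [0.3, -0.5, 1.4]
finger_gap: 26.1
finger_force: 3.0
```

Call:
move_arm(moves=[[0,0,-0.01,0],[0,0,-0.03,0],[0,0,-0.05,0],[0,0,-0.08,0],[0,0,-0.11,0],[0,0,-0.14,0],[0,0,-0.17,0],[0,0,-0.19,0],[0,0,-0.19,0],[0,0,-0.19,0]])

```text
clock: 18.4
eef_pos: [510.9, 20.0, 201.2]
eef_rot: [-3.142, -0.0, -3.141]
wrist_force: [0.4, 0.4, -0.4]
finger_gap: 25.9
finger_force: 3.0
```

Run:
```python
from h import *
S=viewer.camera("side"); ws=cloud(S); st()
P=ws[mask(S["frame"],ws,"red",(3,260),(240,100,370,300))]; print("red",len(P),np.round(np.percentile(P,[2,98],axis=0),0),np.round(P.mean(0),0))
cv2.imwrite("pics/s4.png",cv2.resize(S["frame"][130:290,200:420],None,fx=3,fy=3))
```

```text
t 18.45 p [510.7  20.1 200.6] yaw [ 1.8e+02 -1.0e-01 -1.8e+02] gap 26.1 q [-0.03  0.22  1.64  0.    1.29 -1.6 ] F [ 0.5 -0.4 -1.4] 2.999987080693245
red 327 [[358.   5. 118.]
 [499. 347. 213.]] [445.  95. 179.]
```

View pics/s4.png

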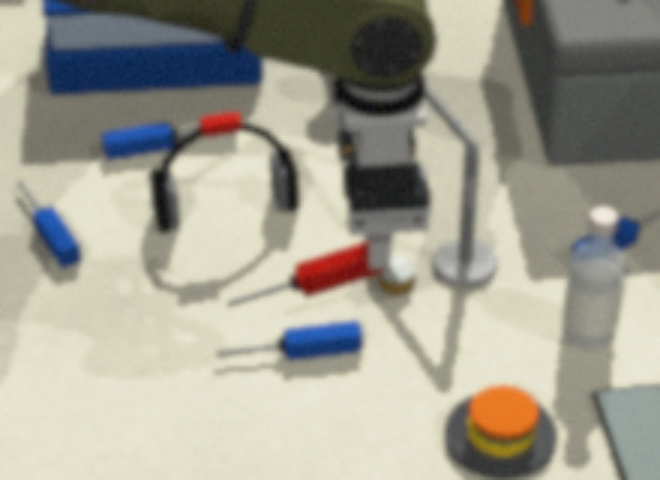

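The driver at crop (330,270) has tilted only about 13°, blade toward the robot. A few quick vertical strokes should work it further down, since upward acceleration helps the swing.

Call:
move_arm(moves=[[0,0,0.03,0],[0,0,0,0],[0,0,0.03,0],[0,0,0,0],[0,0,0.03,0],[0,0,0,0],[0,0,0.03,0],[0,0,0,0],[0,0,0.03,0],[0,0,0,0],[0,0,0,0],[0,0,0,0]])

```text
clock: 19.65
eef_pos: [511.0, 20.0, 200.7]
eef_rot: [-3.142, -0.001, -3.141]
wrist_force: [0.6, 0.5, -1.4]
finger_gap: 26.1
finger_force: 3.0
```

```bash
cat >> h.py <<'E'
def drv(col,x0,x1):
    S=viewer.camera("side"); ws=cloud(S); s=manip.read_state(); p=np.array(s["eef_pos"]); st()
    m=mask(S["frame"],ws,col,(5,260),(200,80,450,330)); m&=(np.abs(ws[...,1]-p[1])<50)&(ws[...,0]>x0)&(ws[...,0]<x1)
    P=ws[m]; v=cv2.fitLine(P.astype(np.float32),cv2.DIST_HUBER,0,.01,.01).ravel(); 
    a=np.degrees(np.arcsin(v[2])); print(col,len(P),"dir",np.round(v[:3],2),"incl",round(a,1),"mid",np.round(P.mean(0),1),np.round(np.percentile(P,[2,98],axis=0),0).tolist())
    return S
E
python3 - <<'E'
from h import *
S=drv("red",380,540)
cv2.imwrite("pics/s5.png",cv2.resize(S["frame"][130:290,200:420],None,fx=2,fy=2))
E
```

```text
t 19.7 p [510.8  20.1 200.4] yaw [ 1.8e+02 -1.0e-01 -1.8e+02] gap 26.0 q [-0.03  0.22  1.64  0.    1.29 -1.6 ] F [-0.4 -0.  -0.2] 2.9999612644314766
red 161 dir [ 0.33 -0.02  0.95] incl 70.9 mid [494.7   9.4 169.6] [[478.0, 4.0, 137.0], [514.0, 17.0, 200.0]]
```

Call:
move_arm(moves=[[0,0,0.03,0],[0,0,0,0],[0,0,0.03,0],[0,0,0,0],[0,0,0.03,0],[0,0,0,0],[0,0,0,0],[0,0,0,0]])

```text
clock: 20.5
eef_pos: [511.1, 20.0, 200.9]
eef_rot: [-3.142, -0.0, -3.141]
wrist_force: [-0.2, 0.2, -1.2]
finger_gap: 25.9
finger_force: 3.0
```

Run:
```python
from h import *
S=drv("red",380,540)
cv2.imwrite("pics/s5.png",cv2.resize(S["frame"][130:290,200:420],None,fx=3,fy=3))
```

```text
t 20.55 p [510.9  20.1 200.5] yaw [ 1.8e+02 -1.0e-01 -1.8e+02] gap 25.7 q [-0.03  0.22  1.64  0.    1.29 -1.6 ] F [-0.   0.2 -1. ] 2.999972775578499
red 154 dir [ 0.29 -0.02  0.96] incl 73.2 mid [498.    9.5 169. ] [[484.0, 4.0, 136.0], [516.0, 18.0, 198.0]]
```

View pics/s5.png

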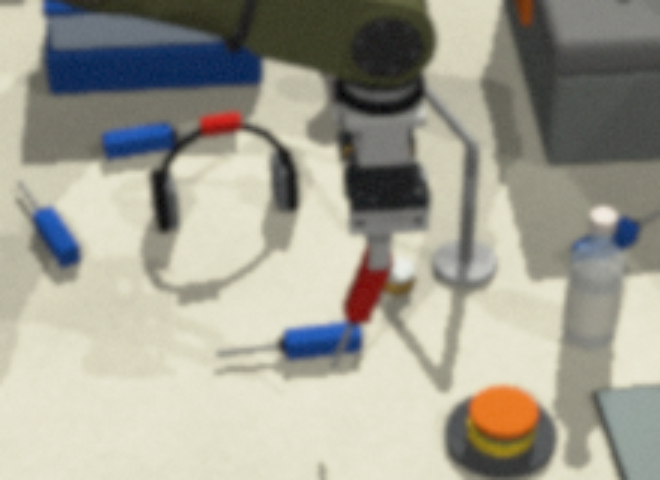

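The driver now hangs about 16° off vertical, tip toward the robot near crop (335,360). I'll firm the grip and carry it over the near-end pocket.

Call:
move_arm(moves=[[0,0,-0.01,0],[-0.01,-0.01,-0.025,0],[-0.025,-0.035,-0.025,0],[-0.045,-0.06,-0.025,0],[-0.065,-0.09,-0.025,0],[-0.085,-0.12,-0.025,0],[-0.105,-0.15,-0.025,0],[-0.125,-0.18,-0.025,0],[-0.14,-0.2,-0.025,0],[-0.15,-0.212,-0.025,0],[-0.153,-0.215,-0.025,0],[-0.153,-0.215,-0.025,0]], squeeze=6)

```text
clock: 21.75
eef_pos: [664.1, -194.9, 226.0]
eef_rot: [3.141, -0.001, 3.142]
wrist_force: [-0.5, 0.4, -0.8]
finger_gap: 26.0
finger_force: 6.0
```

Run:
```python
from h import *
S=drv("red",560,720)
# steel blade in side view: points with z 60..130 near y of the tool
ws=cloud(S); s=manip.read_state(); p=s["eef_pos"]
m=(np.abs(ws[...,1]-p[1])<30)&(ws[...,2]>78)&(ws[...,2]<130)&(abs(ws[...,0]-p[0]+20)<70); 
for a,b in ((80,90),(90,100),(100,110),(110,120)):
    k=m&(ws[...,2]>a)&(ws[...,2]<b); print(a,k.sum(),np.round(np.median(ws[k],0),1) if k.any() else 0)
v,u=np.where(m); print(u.min(),u.max(),v.min(),v.max())
cv2.imwrite("pics/s6.png",cv2.resize(S["frame"][210:400,300:480],None,fx=3,fy=3,interpolation=cv2.INTER_CUBIC))
```

```text
t 21.8 p [ 664.  -194.4  226.3] yaw [ 180.   -0. -180.] gap 25.5 q [-0.34  0.62  1.01  0.    1.51 -1.91] F [ 0.2  0.5 -0.8] 6.000000536441803
red 241 dir [0.21 0.04 0.98] incl 77.4 mid [ 648.5 -203.1  194.7] [[633.0, -210.0, 161.0], [668.0, -189.0, 231.0]]
80 1 [ 622.5 -196.    88.6]
90 7 [ 622.2 -194.1   95. ]
100 7 [ 624.7 -195.4  104.4]
110 6 [ 628.  -194.8  115.5]
375 382 289 300
```

View pics/s6.png

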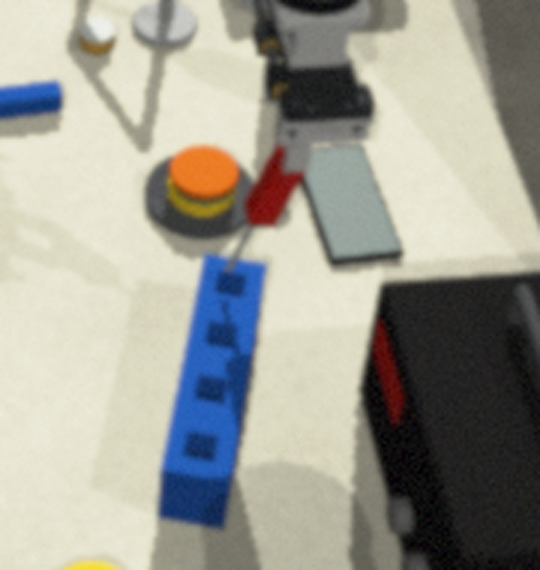

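The tip is right above the end pocket, at crop (230,268), measured at (621.5,−195,87). I'll dip it in and swing the grip over so the pocket wall straightens it.

Call:
move_arm(moves=[[-0.002,0,0.012,0],[-0.002,0,0.024,0],[-0.002,0,0.035,0],[-0.002,0,0.035,0],[0.005,0,0.036,0],[0.012,0,0.037,0],[0.019,0,0.04,0],[0.026,0,0.045,0],[0.033,0,0.055,0],[0.037,0,0.06,0],[0.039,0,0.06,0],[0.039,0,0.06,0]])

```text
clock: 23.0
eef_pos: [625.1, -195.0, 167.0]
eef_rot: [-3.141, 0.0, -3.142]
wrist_force: [0.4, 0.4, 0.0]
finger_gap: 25.9
finger_force: 6.0
```

Run:
```python
from h import *
S=drv("red",560,720)
```

```text
t 23.05 p [ 625.3 -195.   167. ] yaw [-180.    0. -180.] gap 25.9 q [-0.36  0.57  1.23  0.    1.34 -1.93] F [-1.2 -0.1 -0.6] 5.997737422585487
red 171 dir [-0.01  0.03  1.  ] incl 88.3 mid [ 619.4 -205.   133.3] [[610.0, -212.0, 101.0], [633.0, -188.0, 167.0]]
```

Call:
move_arm(moves=[[-0.003,0,0.006,0],[-0.004,0,0.012,0],[-0.004,0,0.0155,0],[-0.004,0,0.0155,0]])

```text
clock: 23.45
eef_pos: [629.3, -194.9, 150.5]
eef_rot: [3.141, -0.0, -3.141]
wrist_force: [-0.3, 0.0, -0.7]
finger_gap: 26.0
finger_force: 6.0
```

Call:
move_arm(moves=[[0,0,0,0],[0,0,0,0],[0,0,0,0],[0,0,-0.01,0],[0,0,-0.03,0],[0,0,-0.07,0],[0,0,-0.1,0],[0,0,-0.1,0]], jaw=0.045)

```text
clock: 24.25
eef_pos: [630.3, -195.3, 256.9]
eef_rot: [-3.139, 0.008, -3.141]
wrist_force: [-0.6, -0.0, 0.1]
finger_gap: 44.9
finger_force: 0.0
```

Run:
```python
from h import *
st(); S=viewer.camera("side"); ws=cloud(S); m=mask(S["frame"],ws,"red",(40,260),(330,200,420,320)); P=ws[m]; print(len(P),np.round(np.percentile(P,[2,50,98],axis=0),0), cv2.fitLine(P.astype(np.float32),cv2.DIST_HUBER,0,.01,.01).ravel()[:3])
fr,w=seen(["blue"]); go(494,110.5,100,185)
```

```text
t 24.25 p [ 630.3 -195.3  256.9] yaw [-179.8    0.4 -180. ] gap 44.9 q [-0.36  0.52  1.09  0.    1.52 -1.93] F [-0.6 -0.   0.1] 0.0
276 [[ 629. -208.   81.]
 [ 648. -201.  125.]
 [ 669. -180.  154.]] [0.36036703 0.13669838 0.92274004]
blue 280 [464.1 107.9  26.2] (array([463.5, 107.8]), array([77.1, 23.8]), 4.1)
to (494.0,110.5,100.0): d=[0.1353 0.3055 0.1513] turn=-0.087
```

Call:
move_arm(moves=[[0.018,0.045,0,0],[0.036,0.09,0.02,-0.02],[0.054,0.135,0.05,-0.04],[0.072,0.18,0.08,-0.06],[0.09,0.225,0.11,-0.08],[0.11,0.27,0.14,-0.08],[0.125,0.305,0.16,-0.08],[0.125,0.3065,0.18,-0.08],[0.125,0.3065,0.19,-0.08],[0.125,0.3065,0.19,-0.08]], jaw=0.06)

```text
clock: 25.35
eef_pos: [503.1, 111.2, 59.3]
eef_rot: [-3.141, -0.004, -3.061]
wrist_force: [-0.1, -0.6, 0.4]
finger_gap: 59.9
finger_force: 0.0
```

Run:
```python
from h import *
st(); c=viewer.camera("wrist"); w=cloud(c); m=mask(c["frame"],w,"blue",(12,40),(0,0,640,480)); m&=np.hypot(w[...,0]-464,w[...,1]-108)<70; P=w[m]; print(len(P),P.mean(0),rect(P)) 
st(); go(505,111.1,11.6,184.5)
```

```text
t 25.35 p [503.1 111.2  59.3] yaw [-180.    -0.2 -175.4] gap 59.9 q [ 0.15  0.4   1.76 -0.    0.99 -1.51] F [-0.1 -0.6  0.4] 0.0
5734 [462.05013242 107.81331042  25.192429  ] (array([461.6, 107.8]), array([83.7, 25.4]), 4.7)
t 25.4 p [504.2 110.9  60.8] yaw [-1.800e+02 -1.000e-01 -1.754e+02] gap 60.2 q [ 0.15  0.4   1.76 -0.    0.99 -1.51] F [ 0.8 -0.7  0.7] 0.0
to (505.0,111.1,11.6): d=[-0.0009  0.0002  0.0492] turn=0.001
```

Call:
move_arm(moves=[[0,0,0.025,0],[0,0,0.045,0],[0,0,0.048,0],[0,0,0.048,0]])

```text
clock: 25.8
eef_pos: [504.8, 110.8, 13.7]
eef_rot: [-3.142, 0.0, -3.063]
wrist_force: [-0.5, 0.4, 0.6]
finger_gap: 60.1
finger_force: 0.0
```

Call:
move_arm(moves=[[0,0,0,0],[0,0,0,0],[0,0,0,0],[0,0,0,0],[0,0,0,0]], jaw=0.01, squeeze=3)

```text
clock: 26.3
eef_pos: [504.3, 111.6, 13.2]
eef_rot: [3.142, 0.0, -3.061]
wrist_force: [-1.7, -0.7, 2.7]
finger_gap: 26.1
finger_force: 3.0
```

Call:
move_arm(moves=[[0,0,-0.01,0],[0,0,-0.03,0],[0,0,-0.05,0],[0,0,-0.08,0],[0,0,-0.11,0],[0,0,-0.14,0],[0,0,-0.17,0],[0,0,-0.19,0],[0,0,-0.16,0],[0,0,-0.19,0],[0,0,-0.16,0],[0,0,-0.19,0]])

```text
clock: 27.5
eef_pos: [501.7, 111.1, 198.5]
eef_rot: [-3.141, -0.009, -3.061]
wrist_force: [-1.3, 0.1, -0.7]
finger_gap: 25.9
finger_force: 3.0
```

Run:
```python
from h import *
S=drv("blue",400,540)
```

```text
t 27.55 p [504.3 111.6 206.6] yaw [ 1.800e+02  1.000e-01 -1.754e+02] gap 26.0 q [ 0.15  0.22  1.61  0.    1.3  -1.5 ] F [ 0.4 -0.1  5.1] 2.9999741166830063
blue 132 dir [0.35 0.02 0.94] incl 69.4 mid [487.6 100.  167.2] [[473.0, 94.0, 136.0], [506.0, 108.0, 196.0]]
```

Already hanging at 69°. A few more strokes, then measure.

Call:
move_arm(moves=[[0,0,0.03,0],[0,0,0,0],[0,0,0.03,0],[0,0,0,0],[0,0,0.03,0],[0,0,0,0],[0,0,0,0],[0,0,0,0]])

```text
clock: 28.35
eef_pos: [504.4, 111.6, 203.8]
eef_rot: [3.141, 0.002, -3.061]
wrist_force: [-0.1, -0.7, -1.3]
finger_gap: 26.2
finger_force: 3.0
```

Run:
```python
from h import *
S=drv("blue",400,540); ws=cloud(S); s=manip.read_state(); p=s["eef_pos"]
hsv=cv2.cvtColor(S["frame"],cv2.COLOR_BGR2HSV)
m=(np.abs(ws[...,1]-p[1])<25)&(ws[...,2]>40)&(ws[...,2]<130)&(abs(ws[...,0]-p[0]+30)<50)
for a in range(50,130,10):
    k=m&(ws[...,2]>a)&(ws[...,2]<a+10); print(a,k.sum(),np.round(np.median(ws[k],0),1) if k.any() else 0)
```

```text
t 28.4 p [504.1 111.5 203.1] yaw [ 180.     0.  -175.4] gap 26.0 q [ 0.15  0.23  1.62 -0.    1.3  -1.5 ] F [ 0.1 -0.4 -1.1] 2.9999814927577972
blue 127 dir [0.26 0.01 0.97] incl 75.2 mid [495.4  99.7 171.2] [[483.0, 93.0, 142.0], [510.0, 107.0, 198.0]]
50 0 0
60 3 [471.1 111.4  64.2]
70 4 [472.4 106.5  75.7]
80 4 [472.6 108.1  80.6]
90 7 [477.  107.5  93.2]
100 6 [480.4 108.  105.5]
110 4 [483.1 111.1 115.8]
120 4 [486.3 105.  124.8]
```

Call:
move_arm(moves=[[0,0,-0.012,0],[0,-0.015,-0.025,0],[0,-0.05,-0.025,0],[0,-0.09,-0.025,0],[0,-0.135,-0.025,0],[0,-0.18,-0.025,0],[-0.003,-0.225,-0.025,0],[-0.003,-0.27,-0.025,0],[-0.003,-0.315,-0.025,0],[-0.003,-0.36,-0.025,0],[-0.003,-0.395,-0.025,0],[-0.003,-0.415,-0.025,0]], squeeze=6)

```text
clock: 29.6
eef_pos: [539.5, -305.5, 228.6]
eef_rot: [-3.141, 0.0, -3.064]
wrist_force: [0.3, 1.0, -0.2]
finger_gap: 25.6
finger_force: 6.0
```

Run:
```python
from h import *
st(); go(622,-303.5,228)
```

```text
t 29.6 p [ 539.5 -305.5  228.6] yaw [-180.     0.  -175.5] gap 25.6 q [-0.57  0.44  1.27 -0.    1.43 -2.22] F [ 0.3  1.  -0.2] 6.0001518577337265
to (622.0,-303.5,228.0): d=[-0.0824 -0.0044  0.0006] turn=0.000
```

Call:
move_arm(moves=[[-0.015,-0.001,0,0],[-0.035,-0.002,0,0],[-0.055,-0.003,0,0],[-0.072,-0.004,0,0],[-0.082,-0.004,0,0],[-0.082,-0.004,0,0],[-0.082,-0.004,0,0]])

```text
clock: 30.3
eef_pos: [621.9, -299.9, 228.3]
eef_rot: [-3.141, -0.0, -3.062]
wrist_force: [-0.3, 0.4, -0.4]
finger_gap: 25.6
finger_force: 6.0
```

Run:
```python
from h import *
st(); S=viewer.camera("side"); ws=cloud(S); s=manip.read_state(); p=s["eef_pos"]
m=(np.abs(ws[...,1]-p[1])<25)&(abs(ws[...,0]-p[0]+30)<50)
for a in range(76,160,10):
    k=m&(ws[...,2]>a)&(ws[...,2]<a+10); print(a,k.sum(),np.round(np.median(ws[k],0),1) if k.any() else 0)
cv2.imwrite("pics/s7.png",cv2.resize(S["frame"][210:400,300:480],None,fx=3,fy=3,interpolation=cv2.INTER_CUBIC))
```

```text
t 30.3 p [ 621.9 -299.9  228.3] yaw [-180.    -0.  -175.4] gap 25.6 q [-0.5   0.62  1.02 -0.    1.51 -2.15] F [-0.3  0.4 -0.4] 5.999959856271744
76 0 0
86 6 [ 587.2 -302.7   93.6]
96 9 [ 591.1 -303.1  103.3]
106 5 [ 590.9 -303.7  113. ]
116 13 [ 595.3 -301.5  122.1]
126 4 [ 596.9 -300.8  133.2]
136 7 [ 601.  -303.3  140.4]
146 4 [ 603.3 -306.8  151.2]
156 24 [ 604.2 -311.4  163.5]
```

View pics/s7.png

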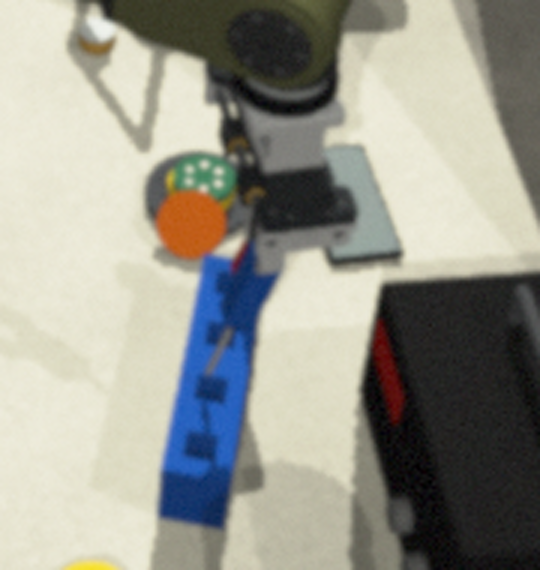

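Side view: the blue tip is just above the third pocket, near crop (207,372). The lens has meanwhile been knocked off the stack to crop (190,225), and I'll restore it afterwards. Finishing blue first.

Call:
move_arm(moves=[[-0.002,-0.003,0.012,0],[-0.002,-0.003,0.024,0],[-0.002,-0.003,0.037,0],[-0.002,-0.003,0.037,0],[0.005,-0.003,0.038,0],[0.011,-0.003,0.039,0],[0.018,-0.003,0.042,0],[0.025,-0.003,0.047,0],[0.03,-0.003,0.055,0],[0.033,-0.003,0.061,0],[0.034,-0.003,0.061,0],[0.034,-0.003,0.061,0]])

```text
clock: 31.55
eef_pos: [588.7, -305.0, 166.9]
eef_rot: [3.141, -0.0, -3.061]
wrist_force: [-0.5, 0.1, -0.2]
finger_gap: 25.8
finger_force: 6.0
```

Run:
```python
from h import *
st(); S=viewer.camera("side"); ws=cloud(S); s=manip.read_state(); p=s["eef_pos"]
m=mask(S["frame"],ws,"blue",(85,260),(200,80,450,400)); m&=(np.abs(ws[...,1]-p[1])<30); P=ws[m]; v=cv2.fitLine(P.astype(np.float32),cv2.DIST_HUBER,0,.01,.01).ravel(); print(len(P),np.round(v,2),np.round(np.percentile(P,[2,98],axis=0)))
```

```text
t 31.55 p [ 588.7 -305.   166.9] yaw [ 180.    -0.  -175.4] gap 25.8 q [-0.53  0.59  1.21 -0.    1.35 -2.18] F [-0.5  0.1 -0.2] 5.996720865368843
218 [-2.0000e-02  4.0000e-02  1.0000e+00  5.8538e+02 -3.1522e+02  1.2756e+02] [[ 574. -321.   97.]
 [ 601. -296.  163.]]
```

Call:
move_arm(moves=[[-0.003,0,0.006,0],[-0.003,0,0.012,0],[-0.003,0,0.0155,0],[-0.003,0,0.0155,0]])

```text
clock: 32.0
eef_pos: [591.8, -304.7, 151.0]
eef_rot: [3.141, -0.0, -3.061]
wrist_force: [-0.2, 0.6, -0.5]
finger_gap: 25.8
finger_force: 6.0
```

Call:
move_arm(moves=[[0,0,0,0],[0,0,0,0],[0,0,0,0],[0,0,-0.01,0],[0,0,-0.03,0],[0,0,-0.07,0],[0,0,-0.09,0],[0.04,0,-0.09,0],[0.09,0,-0.09,0],[0.14,0,-0.09,0],[0.14,0,-0.09,0],[0.14,0,-0.09,0]], jaw=0.045)

```text
clock: 33.2
eef_pos: [452.1, -316.4, 243.0]
eef_rot: [-3.14, 0.002, -3.063]
wrist_force: [0.4, -0.9, -0.5]
finger_gap: 44.9
finger_force: 0.0
```

Run:
```python
from h import *
st(); S=viewer.camera("side"); ws=cloud(S); m=mask(S["frame"],ws,"blue",(82,260),(320,200,420,400)); P=ws[m]; print("blue",len(P),np.round(np.percentile(P,[2,50,98],axis=0),0), cv2.fitLine(P.astype(np.float32),cv2.DIST_HUBER,0,.01,.01).ravel()[:3])
c=viewer.camera("top"); fr=c["frame"]; w=cloud(c)
for col in ("orange","green","yellow"):
    P=w[mask(fr,w,col,(3,60),(305,150,385,245))]
    if len(P)>10:
        A=np.c_[P[:,:2]-P[:,:2].mean(0),np.ones(len(P))]; k=np.linalg.lstsq(A,P[:,2],rcond=None)[0]
        print(col,len(P),np.round(P.mean(0),1),np.round(np.percentile(P[:,2],[3,97]),1),"slope",np.round(k,2),rect(P))
cv2.imwrite("pics/t3.png",cv2.resize(fr[140:260,290:520],None,fx=3,fy=3,interpolation=cv2.INTER_CUBIC))
```

```text
t 33.2 p [ 452.1 -316.4  243. ] yaw [-1.799e+02  1.000e-01 -1.755e+02] gap 44.9 q [-0.68  0.28  1.46  0.    1.4  -2.33] F [ 0.4 -0.9 -0.5] 0.0
blue 335 [[ 593. -314.   85.]
 [ 612. -307.  124.]
 [ 633. -287.  155.]] [0.33804393 0.15065843 0.9289931 ]
orange 444 [609.8 -80.4  28. ] [10.9 42.6] slope [ 0.26  0.47 27.99] (array([609.8, -81.1]), array([58.1, 58.6]), 83.3)
green 292 [631.7 -30.5  32.2] [28.1 36.5] slope [1.000e-02 1.000e-02 3.224e+01] (array([631. , -30.1]), array([52., 58.]), 67.8)
yellow 98 [612.6 -14.5  18.9] [ 7.3 27.3] slope [ 0.08 -0.14 18.87] (array([615.3, -17.6]), array([66.4, 29. ]), 48.5)
```

View pics/t3.png

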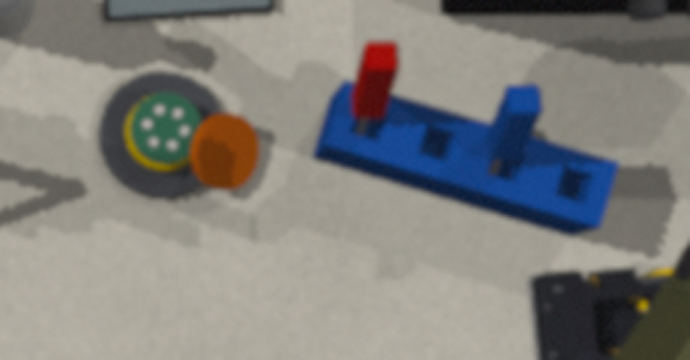

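Both drivers stand in the block, at crop (375,85) and (515,130). The lens at crop (225,150) leans on the stack: centre about (610,−80,28), sloping 28° down away from it. I'll re-grip it roughly across the slope, keeping the gripper body clear of the red driver.

Run:
```python
from h import *
go(610,-80.5,150,72)
```

```text
to (610.0,-80.5,150.0): d=[-0.1752  0.2223  0.0922] turn=1.966
```

Call:
move_arm(moves=[[-0.02,0.025,0,0.14],[-0.04,0.05,0,0.28],[-0.06,0.075,0,0.42],[-0.08,0.1,0,0.56],[-0.1,0.125,0,0.7],[-0.12,0.15,0,0.84],[-0.135,0.17,0,0.98],[-0.15,0.19,0,1.12],[-0.16,0.205,0,1.26],[-0.17,0.215,0.02,1.4],[-0.175,0.222,0.05,1.54],[-0.175,0.222,0.07,1.68]], jaw=0.09, squeeze=6)

```text
clock: 34.5
eef_pos: [609.8, -78.7, 169.0]
eef_rot: [-3.14, -0.0, 1.538]
wrist_force: [0.2, 0.0, -1.1]
finger_gap: 90.1
finger_force: 0.0
```

Call:
move_arm(moves=[[0,0,0.01,0.14],[0,0,0.02,0.28],[0,0,0.02,0.286],[0,0,0.02,0.286],[0,0,0.02,0.286]])

```text
clock: 35.0
eef_pos: [609.4, -80.5, 152.1]
eef_rot: [3.141, -0.0, 1.259]
wrist_force: [-0.0, 0.7, -0.5]
finger_gap: 90.0
finger_force: 0.0
```

Run:
```python
from h import *
st(); S=viewer.camera("side"); ws=cloud(S); P=ws[mask(S["frame"],ws,"orange",(1,60),(300,230,430,320))]
if len(P)>20: A=np.c_[P[:,:2]-P[:,:2].mean(0),np.ones(len(P))]; print(len(P),P.mean(0),np.linalg.lstsq(A,P[:,2],rcond=None)[0],rect(P))
go(610,-80.5,17,72)
```

```text
t 35.0 p [609.4 -80.5 152.1] yaw [180.   -0.   72.2] gap 90.0 q [-0.19  0.49  1.39 -0.    1.27  0.12] F [-0.   0.7 -0.5] 0.0
394 [609.36015486 -82.97291713  26.12733091] [ 0.17839102  0.46666713 26.12733091] (array([610.2, -77.8]), array([68.7, 65.2]), 65.2)
to (610.0,-80.5,17.0): d=[0.0002 0.0005 0.1351] turn=0.002
```

Call:
move_arm(moves=[[0.002,0.001,0.04,0],[0.002,0.001,0.08,0],[0.002,0.001,0.11,0],[0.002,0.001,0.125,0],[0.002,0.001,0.134,0],[0.002,0.001,0.135,0],[0.002,0.001,0.135,0]])

```text
clock: 35.75
eef_pos: [611.2, -79.2, 17.8]
eef_rot: [3.14, -0.0, 1.256]
wrist_force: [0.3, 0.5, 0.4]
finger_gap: 89.9
finger_force: 0.0
```

Call:
move_arm(moves=[[0,0,0,0],[0,0,0,0],[0,0,0,0],[0,0,0,0],[0,0,0,0],[0,0,0,0]], jaw=0.05)

```text
clock: 36.35
eef_pos: [610.6, -79.1, 16.7]
eef_rot: [3.141, -0.0, 1.256]
wrist_force: [-0.3, -0.8, 1.5]
finger_gap: 65.9
finger_force: 6.0
```

Call:
move_arm(moves=[[0,0,-0.005,0],[0,0,-0.015,0],[0,0,-0.03,0],[0,0,-0.05,0],[0,0,-0.05,0]])

```text
clock: 36.85
eef_pos: [612.0, -79.3, 70.2]
eef_rot: [3.136, -0.001, 1.256]
wrist_force: [0.3, -0.2, -0.3]
finger_gap: 65.7
finger_force: 6.0
```

Run:
```python
from h import *
st(); S=viewer.camera("side"); ws=cloud(S); P=ws[mask(S["frame"],ws,"orange",(1,110),(300,200,430,320))]; print(len(P))
if len(P)>20: A=np.c_[P[:,:2]-P[:,:2].mean(0),np.ones(len(P))]; print(P.mean(0),np.linalg.lstsq(A,P[:,2],rcond=None)[0],np.percentile(P[:,2],[2,98]))
go(628.5,-30.3,75,72)
cv2.imwrite("pics/s8.png",cv2.resize(S["frame"][180:330,300:480],None,fx=3,fy=3,interpolation=cv2.INTER_CUBIC))
```

```text
t 36.85 p [612.  -79.3  70.2] yaw [179.7  -0.   72. ] gap 65.7 q [-0.19  0.58  1.45  0.    1.1   0.13] F [ 0.3 -0.2 -0.3] 5.999908894300461
425
[609.29748175 -84.33087951  76.89200541] [ 0.09008124  0.31902375 76.89200541] [57.17836455 94.96438311]
to (628.5,-30.3,75.0): d=[ 0.0519  0.0013 -0.0067] turn=-0.001
```

View pics/s8.png

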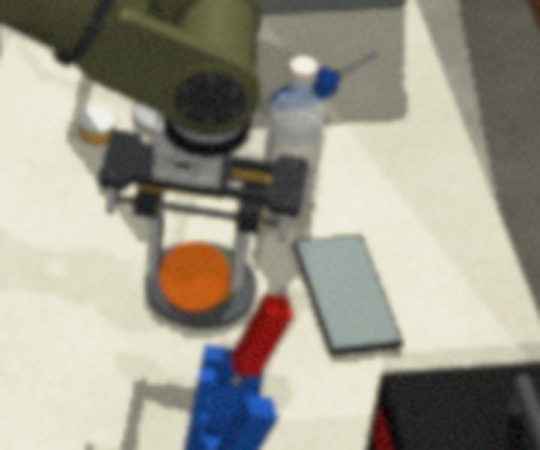

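Call:
move_arm(moves=[[0.01,0,-0.006,0],[0.025,0,-0.006,0],[0.04,0.001,-0.006,0],[0.05,0.001,-0.006,0],[0.0535,0.001,-0.006,0],[0.0535,0.001,0,0],[0.0535,0.001,0.01,0],[0.0535,0.001,0.02,0],[0.0535,0.001,0.02,0]])

```text
clock: 37.8
eef_pos: [626.9, -28.9, 44.3]
eef_rot: [-3.139, 0.001, 1.255]
wrist_force: [0.5, 0.4, -1.1]
finger_gap: 66.0
finger_force: 6.0
```

```bash
cat >> h.py <<'E'
def lens():
    for n,b in (("side",(300,200,430,320)),("top",(300,130,390,240))):
        S=viewer.camera(n); ws=cloud(S); fr=S["frame"]; m=mask(fr,ws,"orange",(20,110),b); 
        P=ws[m]
        if len(P)<20: continue
        A=np.c_[P[:,:2]-P[:,:2].mean(0),np.ones(len(P))]; print(n,len(P),"mean",np.round(P.mean(0),1),"slope",np.round(np.linalg.lstsq(A,P[:,2],rcond=None)[0],2),rect(P))
E
python3 - <<'E'
from h import *
st(); lens(); go(629.5,-28,36)
E
```

```text
t 37.8 p [626.9 -28.9  44.3] yaw [-179.8    0.    71.9] gap 66.0 q [-0.1   0.64  1.43 -0.    1.08  0.21] F [ 0.5  0.4 -1.1] 5.999969691038132
side 373 mean [624.3 -34.8  52.3] slope [ 0.14  0.37 52.34] (array([624.2, -33. ]), array([60.8, 60.4]), 0.9)
to (629.5,-28.0,36.0): d=[0.0013 0.0014 0.01  ] turn=0.000
```

Call:
move_arm(moves=[[0.0015,0.001,0.004,0],[0.0015,0.001,0.007,0],[0.0015,0.001,0.009,0],[0.0015,0.001,0.011,0],[0.0015,0.001,0.0125,0],[0.0015,0.001,0.0125,0]], squeeze=4)

```text
clock: 38.5
eef_pos: [629.3, -27.5, 33.8]
eef_rot: [-3.141, 0.0, 1.256]
wrist_force: [-0.2, -0.2, 0.2]
finger_gap: 66.1
finger_force: 4.0
```

Run:
```python
from h import *
st(); lens()
```

```text
t 38.5 p [629.3 -27.5  33.8] yaw [-180.    0.   72.] gap 66.1 q [-0.1   0.65  1.43 -0.    1.06  0.21] F [-0.2 -0.2  0.2] 3.999979868531227
side 333 mean [626.3 -34.5  43. ] slope [4.0e-02 7.0e-02 4.3e+01] (array([626.3, -33.1]), array([63.4, 64. ]), 78.7)
```

Call:
move_arm(moves=[[0,0.001,0.001,0],[0,0.001,0.0018,0],[0,0.001,0.0018,0]])

```text
clock: 38.9
eef_pos: [630.5, -27.8, 32.3]
eef_rot: [3.141, -0.0, 1.256]
wrist_force: [0.6, -0.6, 0.4]
finger_gap: 66.1
finger_force: 4.0
```

Call:
move_arm(moves=[[0,0,0,0],[0,0,0,0],[0,0,0,0],[0,0,-0.02,0],[0,0,-0.06,0],[0,0,-0.1,0],[0,0,-0.14,0],[0,0,-0.18,0],[0.04,0,-0.2,0],[0.09,0,-0.2,0],[0.14,0,-0.2,0],[0.14,0,-0.2,0]], jaw=0.094)

```text
clock: 40.1
eef_pos: [674.0, 110.8, 231.3]
eef_rot: [-3.141, -0.0, 1.261]
wrist_force: [0.2, -1.1, 0.6]
finger_gap: 93.9
finger_force: 0.0
```

Run:
```python
from h import *
st(); lens()
# headset pad & bar again
c=viewer.camera("top"); fr=c["frame"]; w=cloud(c)
P=w[mask(fr,w,"red",(100,150),(165,255,215,315))]; print("pad",len(P),P.mean(0) if len(P) else 0,rect(P))
P=w[mask(fr,w,"any",(20,160),(170,240,225,330))]; print("hs",rect(P))
```

```text
t 40.1 p [674.  110.8 231.3] yaw [-180.    -0.    72.2] gap 93.9 q [0.11 0.6  1.04 0.   1.51 0.42] F [ 0.2 -1.1  0.6] 0.0
side 316 mean [628.1 -34.5  41. ] slope [-0.000e+00  2.000e-02  4.099e+01] (array([628.8, -31.2]), array([64.5, 64.1]), 29.0)
top 533 mean [628.9 -30.9  41.7] slope [ 1.000e-02 -1.000e-02  4.172e+01] (array([629. , -31.3]), array([63.4, 63.3]), 44.5)
pad 151 [375.00637062 336.71062686 128.78099718] (array([375.4, 337. ]), array([47.2, 19.3]), 9.9)
hs (array([375.8, 336.3]), array([160. ,  48.8]), 9.8)
```

The lens is flat and centred again at (628.9,−31), top at 41.7. Next is the headset: pad at (375.2,336.8), axis 9.8°. Its hanging place is the bar's mid at about (601,297), with the headset axis at 20.7°.

Run:
```python
from h import *
go(375.3,336.7,180,189.8)
```

```text
to (375.3,336.7,180.0): d=[ 0.1279 -0.3553  0.052 ] turn=-2.057
```

Call:
move_arm(moves=[[0.015,-0.035,0,-0.14],[0.03,-0.07,0,-0.28],[0.045,-0.11,0,-0.42],[0.06,-0.15,0,-0.56],[0.075,-0.19,0,-0.7],[0.09,-0.23,0,-0.84],[0.1,-0.27,0,-0.98],[0.11,-0.305,0,-1.12],[0.12,-0.335,0,-1.26],[0.128,-0.355,0.02,-1.4],[0.128,-0.355,0.04,-1.54],[0.128,-0.355,0.04,-1.68]], jaw=0.06, squeeze=25)

```text
clock: 41.45
eef_pos: [375.0, 335.7, 190.2]
eef_rot: [-3.139, -0.002, 2.941]
wrist_force: [-0.5, -0.0, 0.3]
finger_gap: 59.6
finger_force: 0.0
```

Call:
move_arm(moves=[[0,0,0,-0.14],[0,0,0,-0.28],[0,0,0,-0.377],[0,0,0,-0.377],[0,0,0,-0.377]])

```text
clock: 41.95
eef_pos: [376.2, 336.3, 192.4]
eef_rot: [3.141, 0.0, -2.975]
wrist_force: [0.3, -0.7, -0.8]
finger_gap: 59.8
finger_force: 0.0
```

Run:
```python
from h import *
st(); c=viewer.camera("wrist"); w=cloud(c); m=mask(c["frame"],w,"red",(122,135),(0,0,640,480)); P=w[m]; P=P[np.hypot(P[:,0]-375,P[:,1]-337)<45]; print(len(P),P.mean(0),rect(P)) 
go(375.3,336.7,115.5,189.8)
```

```text
t 41.95 p [376.2 336.3 192.4] yaw [ 180.     0.  -170.4] gap 59.8 q [ 0.66  0.21  1.66 -0.    1.27 -1.08] F [ 0.3 -0.7 -0.8] 0.0
1718 [372.032331   337.57129431 128.09969461] (array([373. , 338.2]), array([43.2, 19.6]), 9.2)
to (375.3,336.7,115.5): d=[0.0008 0.0003 0.0768] turn=-0.004
```

Call:
move_arm(moves=[[0.001,0.0005,0.02,0],[0.001,0.0005,0.045,0],[0.001,0.0005,0.065,0],[0.001,0.0005,0.074,0],[0.001,0.0005,0.0765,0],[0.001,0.0005,0.0765,0]])

```text
clock: 42.6
eef_pos: [375.0, 337.5, 116.2]
eef_rot: [3.141, 0.0, -2.971]
wrist_force: [0.7, 0.8, 0.9]
finger_gap: 59.9
finger_force: 0.0
```

Call:
move_arm(moves=[[0,0,0,0],[0,0,0,0],[0,0,0,0],[0,0,0,0],[0,0,0,0],[0,0,0,0]], jaw=0.005)

```text
clock: 43.2
eef_pos: [374.8, 337.4, 115.7]
eef_rot: [3.142, 0.0, -2.97]
wrist_force: [-0.5, 0.2, 1.2]
finger_gap: 19.6
finger_force: 25.0
```

Call:
move_arm(moves=[[0,0,-0.005,0],[0,0,-0.02,0],[0,0,-0.05,0],[0,0,-0.09,0],[0,0,-0.13,0],[0,0,-0.16,0],[0,0,-0.165,0],[0,0,-0.165,0]])

```text
clock: 44.0
eef_pos: [374.8, 337.4, 280.7]
eef_rot: [3.141, 0.001, -2.97]
wrist_force: [0.7, -0.9, -2.2]
finger_gap: 19.9
finger_force: 25.0
```

Run:
```python
from h import *
st(); go(601.2,297.5,280,200.7)
S=viewer.camera("side"); cv2.imwrite("pics/s9.png",cv2.resize(S["frame"][80:260,200:420],None,fx=3,fy=3,interpolation=cv2.INTER_CUBIC))
ws=cloud(S); 
hsv=cv2.cvtColor(S["frame"],cv2.COLOR_BGR2HSV)
m=mask(S["frame"],ws,"red",(200,320),(200,80,420,260)); P=ws[m]; print(len(P),np.round(np.percentile(P,[2,50,98],axis=0),0) if len(P) else 0)
m=(np.abs(ws[...,0]-600)<80)&(np.abs(ws[...,1]-297)<90)&(ws[...,2]>150)&(ws[...,2]<185); P=ws[m]; v=cv2.fitLine(P[:,:2].astype(np.float32),cv2.DIST_HUBER,0,.01,.01).ravel(); print("bar side",len(P),v,np.percentile(P[:,2],[5,50,95])); print("x at y=297.5:",v[2]+(297.5-v[3])*v[0]/v[1])
```

```text
t 44.0 p [374.8 337.4 280.7] yaw [ 180.     0.  -170.2] gap 19.9 q [ 0.66  0.15  1.53 -0.    1.46 -1.08] F [ 0.7 -0.9 -2.2] 24.981854259967804
to (601.2,297.5,280.0): d=[-0.2163 -0.0779  0.0008] turn=-0.190
33 [[355. 322. 280.]
 [364. 332. 290.]
 [395. 339. 297.]]
bar side 185 [ 3.6310279e-01 -9.3174911e-01  5.9928796e+02  2.9220505e+02] [154.48681998 168.71592149 174.24913102]
x at y=297.5: 597.22455
```

View pics/s9.png

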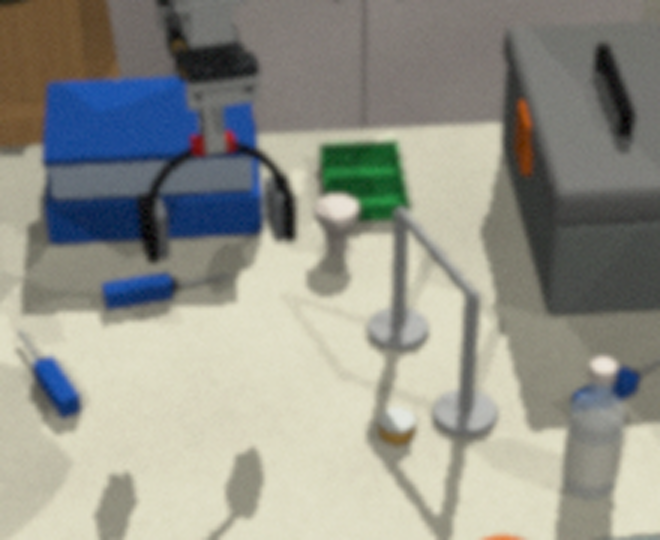

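Headset held level by its pad at crop (213,142), with the bar running from (400,215) to (470,295) ahead. I'll raise it so the cup clears the bar, then carry it over.

Call:
move_arm(moves=[[0,0,-0.02,0],[-0.01,-0.003,-0.04,0],[-0.035,-0.012,-0.045,-0.03],[-0.06,-0.02,-0.045,-0.06],[-0.085,-0.03,-0.045,-0.09],[-0.11,-0.04,-0.045,-0.12],[-0.135,-0.05,-0.045,-0.15],[-0.16,-0.058,-0.045,-0.19],[-0.185,-0.067,-0.045,-0.19],[-0.205,-0.074,-0.045,-0.19],[-0.216,-0.078,-0.045,-0.19],[-0.216,-0.078,-0.045,-0.19]])

```text
clock: 45.25
eef_pos: [601.7, 296.7, 322.3]
eef_rot: [-3.141, -0.004, -2.782]
wrist_force: [-0.8, -0.1, -2.4]
finger_gap: 19.6
finger_force: 25.0
```

Run:
```python
from h import *
c=viewer.camera("top"); fr=c["frame"]; w=cloud(c); st()
m=(w[...,2]>150)&(w[...,2]<182)&(np.abs(w[...,0]-600)<70)&(np.abs(w[...,1]-297)<95); P=w[m]; print("bar vis",len(P))
go(601,297.5,200,200.7)
```

```text
t 45.3 p [601.  297.1 323.1] yaw [-180.    -0.2 -159.3] gap 19.9 q [ 0.4   0.55  0.91  0.    1.69 -1.53] F [-0.5  0.  -1.7] 24.982096552848816
bar vis 281
to (601.0,297.5,200.0): d=[-0.0006  0.0004  0.1231] turn=-0.001
```

Call:
move_arm(moves=[[0,0,0.03,0],[0,0,0.06,0],[0,0,0.09,0],[0,0,0.115,0],[0,0,0.13,0],[0,0,0.14,0],[0,0,0.143,0],[0,0,0.143,0]])

```text
clock: 46.1
eef_pos: [601.0, 297.5, 183.2]
eef_rot: [3.142, 0.001, -2.78]
wrist_force: [0.7, 0.1, -0.8]
finger_gap: 19.7
finger_force: 25.0
```

Run:
```python
from h import *
st(); S=viewer.camera("side"); cv2.imwrite("pics/s10.png",cv2.resize(S["frame"][100:250,280:420],None,fx=4,fy=4,interpolation=cv2.INTER_CUBIC)); go(601,297.5,173.5)
```

```text
t 46.1 p [601.  297.5 183.2] yaw [ 180.     0.  -159.3] gap 19.7 q [ 0.41  0.59  1.16  0.    1.39 -1.53] F [ 0.7  0.1 -0.8] 24.982051849365234
to (601.0,297.5,173.5): d=[0.0001 0.     0.0102] turn=0.000
```

View pics/s10.png

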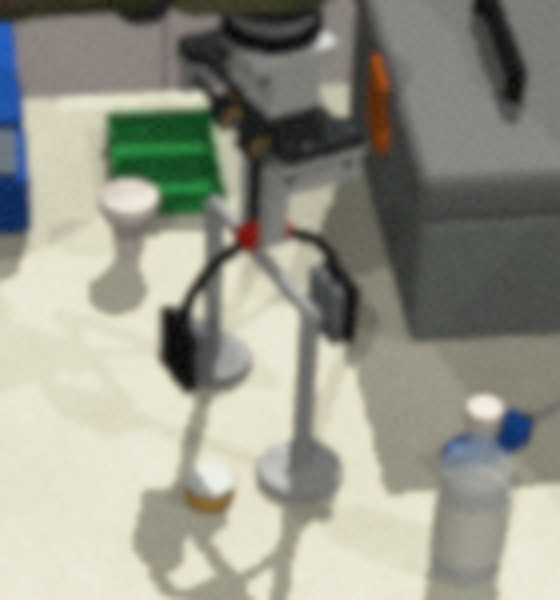

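The headset straddles the bar, with cups at crop (180,345) and (335,300) and the pad at (268,235). I'll lower the last few millimetres and watch the force.

Call:
move_arm(moves=[[0,0,0.003,0],[0,0,0.006,0],[0,0,0.008,0],[0,0,0.008,0],[0,0,0.008,0]])

```text
clock: 46.65
eef_pos: [600.9, 297.3, 174.7]
eef_rot: [3.142, 0.0, -2.78]
wrist_force: [0.7, 0.6, -1.2]
finger_gap: 19.6
finger_force: 25.0
```

Call:
move_arm(moves=[[0,0,0.001,0],[0,0,0.002,0],[0,0,0.002,0],[0,0,0.002,0]])

```text
clock: 47.05
eef_pos: [601.0, 297.4, 173.5]
eef_rot: [3.142, 0.001, -2.78]
wrist_force: [-2.0, -0.5, 5.2]
finger_gap: 19.2
finger_force: 25.0
```

Contact felt. Release and rise.

Call:
move_arm(moves=[[0,0,0,0],[0,0,0,0],[0,0,0,0],[0,0,0,0],[0,0,-0.01,0],[0,0,-0.03,0],[0,0,-0.07,0],[0,0,-0.12,0],[0.04,0,-0.12,0],[0.09,0,-0.12,0],[0.14,0,-0.12,0],[0.14,0,-0.12,0]], jaw=0.04)

```text
clock: 48.25
eef_pos: [465.3, 246.3, 293.5]
eef_rot: [3.142, -0.001, -2.78]
wrist_force: [0.7, 0.1, 0.2]
finger_gap: 40.1
finger_force: 0.0
```

Run:
```python
from h import *
st(); lens()
c=viewer.camera("top"); w=cloud(c); fr=c["frame"]
P=w[mask(fr,w,"red",(140,220),(130,120,300,270))]; print("pad",len(P),np.round(P.mean(0),1) if len(P) else 0,rect(P))
S=viewer.camera("side"); a=cv2.resize(S["frame"][100:250,280:420],None,fx=2.85,fy=2.85,interpolation=cv2.INTER_CUBIC); b=cv2.resize(fr[140:290,160:520],(800,333))[:, :]
b=cv2.resize(fr[140:260,140:520],(398*1,126)); 
k=np.zeros((428,800,3),np.uint8); k[:a.shape[0],:a.shape[1]]=a[:428]; d=cv2.resize(fr[130:250,150:290],(400,343)); k[:343,400:800]=d; k[343:343+85,400:800]=cv2.resize(fr[150:235,310:510],(400,85)); cv2.imwrite("pics/fin.png",k)
```

```text
t 48.25 p [465.3 246.3 293.5] yaw [ 1.800e+02 -1.000e-01 -1.593e+02] gap 40.1 q [ 0.42  0.19  1.45  0.    1.5  -1.52] F [0.7 0.1 0.2] 0.0
side 318 mean [627.8 -34.4  41. ] slope [0.000e+00 1.000e-02 4.101e+01] (array([629.2, -34.4]), array([63.8, 64.7]), 19.9)
top 538 mean [628.9 -30.8  41.5] slope [ 2.000e-02 -2.000e-02  4.146e+01] (array([629. , -31.3]), array([63.6, 63. ]), 43.1)
pad 170 [600.7 296.  186.5] (array([603. , 298.5]), array([48.9, 23.8]), 13.5)
```

View pics/fin.png

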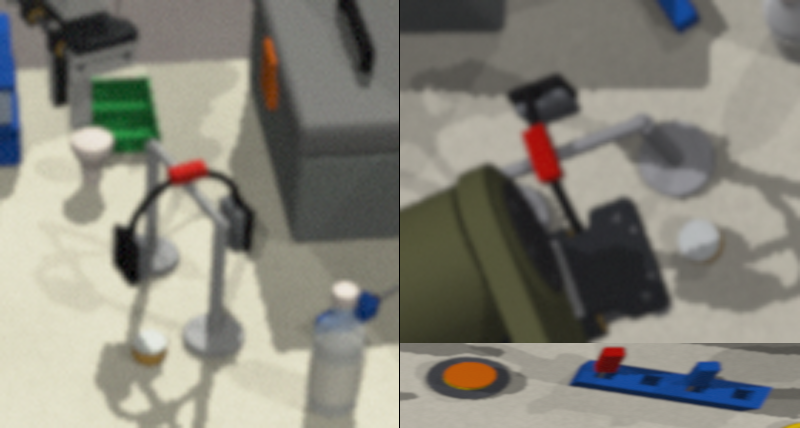

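Headset hangs freely over the bar: pad at (188,172) in the left panel, one cup each side. The stack and both drivers are in place. A final numeric check for settling and for any hidden black driver.

Call:
move_arm(moves=[[0.04,0,0,0],[0.09,0,0,0],[0.09,0,0,0],[0.09,0,0,0],[0.09,0,0,0],[0.09,0,0,0],[0.09,0,0,0],[0.09,0,0,0],[0.09,0,0,0],[0.09,0,0,0]])

```text
clock: 49.45
eef_pos: [385.8, 216.1, 292.6]
eef_rot: [-3.142, -0.0, -2.78]
wrist_force: [0.2, -0.3, -0.2]
finger_gap: 40.0
finger_force: 0.0
```

Run:
```python
from h import *
st(); c=viewer.camera("top"); w=cloud(c); fr=c["frame"]
P=w[mask(fr,w,"red",(140,220),(130,120,300,270))]; A=np.c_[P[:,:2]-P[:,:2].mean(0),np.ones(len(P))]; print("pad",len(P),np.round(P.mean(0),1),np.linalg.lstsq(A,P[:,2],rcond=None)[0],rect(P))
m=(np.hypot(w[...,0]-601,w[...,1]-297)<90)&(w[...,2]>30)&(w[...,2]<145)&(fr.max(2)<70); print("cups min z", np.nanpercentile(w[m][:,2],[1,50]) if m.any() else None)
for n in ("top","side"):
  for src in (0,1):
    if src: c=viewer.camera(n); f,ww=c["frame"],cloud(c)
    else: f,ww=cv2.imread(f"pics/{n}0.png"),np.load(f"{n}0.npy")
    m=((ww[...,2]>15)&(ww[...,2]<34)&(f.max(2)<80)&(ww[...,0]>-150)&(ww[...,0]<850)&(np.abs(ww[...,1])<700)).astype(np.uint8)
    k,l,s,ce=cv2.connectedComponentsWithStats(m)
    for i in range(1,k):
        if s[i,4]>40: print(n,src,s[i],np.round(np.mean(ww[l==i],0)))
```

```text
t 49.45 p [385.8 216.1 292.6] yaw [-180.    -0.  -159.3] gap 40.0 q [ 0.43 -0.    1.67 -0.    1.48 -1.5 ] F [ 0.2 -0.3 -0.2] 0.0
pad 170 [600.8 295.9 186.5] [ 3.38194693e-02 -1.04892154e-01  1.86526356e+02] (array([602.4, 298.9]), array([49.2, 23.4]), 24.5)
cups min z [ 35.90490829 113.68485864]
top 0 [436  97  64  48 211] [ 756. -316.   25.]
top 0 [ 62  99 126  43 339] [759. 497.  25.]
top 0 [233 117  16  20  93] [787. 235.  25.]
top 0 [396 190  88  28 138] [ 575. -268.   24.]
top 0 [ 76 194   4  36  66] [563. 657.  20.]
top 0 [102 194   4  37  83] [560. 589.  21.]
top 0 [106 264   6  92 324] [313. 569.  24.]
top 0 [147 304  15  33  64] [292. 449.  20.]
top 0 [316 388  40  16 183] [91. -4. 22.]
top 0 [290 401  29  25 146] [52. 73. 22.]
top 0 [351 402  15  11  47] [ 66. -57.  23.]
top 0 [290 442  13  15  52] [-35.  94.  22.]
top 1 [436  97  64  48 215] [ 754. -317.   25.]
top 1 [ 61  99 127  43 338] [759. 499.  25.]
top 1 [396 191  34  11  53] [ 595. -204.   25.]
top 1 [ 76 194   3  36  68] [559. 657.  20.]
top 1 [102 194   4  37  89] [556. 589.  21.]
top 1 [431 201  53  17  82] [ 559. -318.   25.]
top 1 [105 264   7 102 362] [298. 569.  25.]
top 1 [315 388  41  17 182] [91. -0. 22.]
top 1 [291 400  28  23 145] [56. 70. 22.]
top 1 [352 401  29  21 127] [ 54. -74.  21.]
side 0 [377 161  36  23 161] [790. 390.  25.]
side 0 [176 260  16  20 102] [94. 26. 22.]
side 0 [158 282  32  18 200] [ 73. -53.  23.]
side 0 [107 287  20  12  97] [-80. -48.  23.]
side 0 [124 295  38  18 249] [ -5. -91.  22.]
side 0 [421 337  11  39  73] [ 729. -338.   26.]
side 0 [438 407  58  22 244] [ 777. -523.   25.]
side 1 [376 159  37  25 157] [789. 393.  25.]
side 1 [176 262  12  16  72] [90. 28. 24.]
side 1 [106 283  22  19 118] [-80. -48.  23.]
side 1 [158 282  28  18 166] [ 68. -54.  23.]
side 1 [125 294  40  17 244] [ -3. -89.  23.]
side 1 [421 339  11  37  76] [ 729. -342.   25.]
side 1 [437 407  59  22 254] [ 778. -524.   24.]
```

```bash
python3 -c "
from cell import manip
print(manip.sign_off())"
```

```text
the job is handed in; nothing more can be done
None
```

I've handed the job in at about 50 s: the lamp stack is centred on the dish, both screwdrivers present (red and blue; no black one found) stand blade-down in the block leaning about 22°, and the headset hangs over the bar; the lens was knocked off mid-run and I put it back.

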